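# Make up two cheese tasting trays

## Robot

A 6-joint arm with a two-finger parallel gripper is mounted at the origin on the work surface. World frame = base frame: x ahead of the robot, y to its left, z up, the work surface at z = 0. Lengths are in m, angles in rad, forces in N, time in s.
With the tool pointing down it reaches from about 0.35 to 0.975 m from the base axis. Payload 4.9 kg.
Tool frame: the origin (TCP) lies at the very end of the fingers, on their centre line; the grasp point (between the pads) lies 19 mm behind it; z points along the fingers, y is the direction in which the jaws open and shut (so a half turn about z gives the same grasp; the last joint's range is limited). The gripper opens to 85 mm and grips with 20 to 120 N. Pads are 22 mm wide; open, the fingers measure 114 mm over their backs; the gripper's body (76 mm by 85 mm) begins 54 mm behind the grasp point. The pads swing forward as they close: fully open they stand 13 mm farther back than shut.
Start: joints at [1.183, 0.053, 1.613, -0, 1.476, -0.119], TCP at [0.166, 0.603, 0.231] pointing down, gripper open.
Joint ranges: [-3.01, 3.01], [-1.01, 2.22], [0.06, 2.58], [-1.02, 4.17], [0.09, 2.62], [-3.14, 3.14]. Speed limits (rad/s): [2.57, 2.57, 3.14, 3.14, 3.14, 3.14].

## Interface

Orientations are given as a rotation vector (axis times angle).
In Python, from station import ctrl gives the robot as it stands.
- The arm moves only by the tool step_arm, never from a script. Its argument "moves" is a list of rows, each a list of 5 numbers: the opening, from 0 (shut) to 1 (fully open), then the shift along the world's x, y, z in m, then the turn about the world's z in degrees. A call has 1 to 20 rows; each row shifts and turns the pose as measured when the row begins; what a row does not reach is not made up. A row lasts 1/8 s, in which the tool goes at most 62.5 mm and 10.7 degrees, less where a joint would pass 70% of its speed; a pose out of reach is approached as far as the arm can. A call is refused whole if a number of a shift passes 0.0625 or a number of a turn 10.7, either way. A call with a gripper value outside its range is refused whole. The fingers move at their own pace and stop on an object; "newtons" is the grip in N (left out, the last holds). Time passes only in rows, so rows that do not move let the fingers close. It gives the time, the measured TCP pose, the force and the opening at its end, in the units of the state.
- ctrl.get_obs(): the state, without advancing time (a new reading comes with each control period).
- ctrl.get_image(name): name is "side" or "top" or "wrist"; returns a dict with "color" (420x560x3 uint8, red, green, blue), "camera_matrix" (3x3 intrinsics, pixels), "k1" (the pictures are not rectified: a ray, as slopes to the right and down, at radius r is drawn at 1 + k1 r^2 times it, then the intrinsics apply), "R" (3x3) and "t" (3): a world point X has camera coordinates R X + t; the wrist camera has in their place "T_tool_cam" (4x4, takes a point from camera to tool coordinates, whose origin is the TCP and whose axes are the flange's). Camera axes: x right, y down, z forward; pixel columns grow to the right and rows downward; lengths in m; the calibration is good to about 2 mm. A picture is of the moment at which its call begins: read the wrist's pose just before it. There is no depth.
- ctrl.finish_job(): hands the job in, once; it reports no verdict.
Trained networks look in a picture, given as the dict that the camera call returned (one of the last four; its "shot" number tells which), for a name from the list of things; names that differ only in an ending like _2 or _b are one class to them, and where a whole thing is asked for, a point or a joint stands for the part that bears it (a point fixed in the world has none). Each returns a list of dicts, best first, with "p" (0 to 1); they miss things now and then, are a little off and sometimes report something else, mostly with a low value. They report only what shows in the picture. A call takes as long as a camera call. They do not tell look-alikes from the thing itself.
- ctrl.spot_in(picture, query): "bbox" ([left, top, right, bottom] in pixels, round what is visible of it).
The state is a dict: "t": time; "q": joint angles; "dq": joint speeds; "effort": joint torques, N m; "tool_pos": TCP position; "tool_rot": TCP orientation; "contact_force": force on the tool from outside, world axes, zero at the start; "wrist_torque": the same for the moment, N m; "opening": finger opening in m.
Only numpy, scipy, OpenCV 4.12 (cv2) and the standard library are available. Lean on these libraries where they do the work, as an engineer would, in place of code of your own. Each camera call takes 0.05 s, during which the arm holds its last target.

## Task

Make up the two tasting trays. Dark tray: the white cheese on the white liner and the amber honey jar on the green liner; pale tray: the rust-orange cheese on the white liner, the red jam jar on the green liner, and the blue top cup of the nested pair on the blue liner, lifting it off without bringing the white cup beneath up with it. Keep everything upright, stand each thing flat on the floor of its compartment, and leave the white cup and the grey cheese where they are.

Things in the scene. Friction and masses are not known exactly. Their poses are not given: they have to be found in the camera images.
- dark_tray: dark brown wooden tray, fixed; 176 mm along its x, 96 mm along y; floor 5 mm thick, all walls 6 mm thick, tops 18 mm above the table. Origin: centre of underside. Two compartments along x, 84 mm wide in y, centred on y=0, by liner colour: GREEN (72 mm long, centre x=-46 mm) for the honey jar, WHITE (86 mm long, centre x=+39 mm) for the white cheese.
- pale_tray: pale tan wooden tray, fixed; 258 mm along its x, 96 mm along y; floor 5 mm thick, all walls 6 mm thick, tops 18 mm above the table. Origin: centre of underside. Three compartments along x, 84 mm wide in y, centred on y=0, by liner colour: BLUE (76 mm long, centre x=-85 mm) for the cup, WHITE (86 mm, centre x=+2 mm) for the rust cheese, GREEN (72 mm, centre x=+87 mm) for the jam jar.
- white_cheese: small drum-shaped cheese, creamy white rind, 64 mm diameter, 45 mm high, about 150 g, loose, standing on a flat end. Origin: centre of its underside, z up along its axis. Belongs in the dark tray.
- rust_cheese: small drum-shaped cheese, rust-orange rind, 64 mm diameter, 45 mm high, about 150 g, loose, standing on a flat end. Origin: centre of its underside, z up along its axis. Belongs in the pale tray.
- grey_cheese: small drum-shaped cheese, dark ash-grey rind, 64 mm diameter, 45 mm high, about 150 g, loose, standing on a flat end. Origin: centre of its underside, z up along its axis. Not part of either kit: stays where it is.
- honey_jar: small closed jar, amber-yellow with a brass lid, 50 mm diameter (lid 46 mm), 60 mm high, about 160 g, loose, standing upright. Origin: centre of its underside, z up along its axis. Belongs in the dark tray.
- jam_jar: small closed jar, dark red with a bright red lid, 50 mm diameter (lid 46 mm), 60 mm high, about 160 g, loose, standing upright. Origin: centre of its underside, z up along its axis. Belongs in the pale tray.
- top_cup: blue enamel cup, about 90 g, loose, nested in the white one, underside 14 mm above the table at the start. 46 mm high; base 38 mm diameter; tapers out to an upright collar, 66 mm diameter, 34 to 46 mm above its underside; wall 2.5 mm. A flat tab on the rim along its +x, 18 mm wide, 3 mm thick, reaches 48 mm from the axis. Origin: centre of underside, z up. Grip the collar clear of the tab.
- lower_cup: white enamel cup, same shape, standing loose under the blue one; from above mainly its tab (its +x) shows, about across from the blue tab. Origin: centre of underside. Its rim is 46 mm above the table, the blue rim 60 mm: the blue collar is wholly above it; fingers reaching below 46 mm grip both. About 1.5 mm play, not jammed: the blue one lifts straight out. Stays put.
Things that resemble listed ones, but are neither listed nor needed, are in the scene too. What is shaped like the lower_cup but pink is not meant.

How it is judged:
At the end, for the whole second after the job is handed in: Each of the five things flat in its own compartment (underside 2-9 mm over the tray's), axis within 20 mm of the compartment's centre along and across the tray, upright within 0.12 rad, at rest. White cup and grey cheese upright, within 30 mm of where they began, the white cup at rest (x of white_cheese in the frame of dark_tray between 0.019 and 0.059 m and y of white_cheese in the frame of dark_tray between -0.02 and 0.02 m and z of white_cheese in the frame of dark_tray between 0.002 and 0.009 m and angle between each of white_cheese, honey_jar, rust_cheese, jam_jar, top_cup, lower_cup, grey_cheese's own z axis and vertical below 0.12 rad and linear speed of each of white_cheese, honey_jar, rust_cheese, jam_jar, top_cup, lower_cup below 0.02 m/s and angular speed of each of white_cheese, honey_jar, rust_cheese, jam_jar, top_cup below 0.2 rad/s and x of honey_jar in the frame of dark_tray between -0.066 and -0.026 m and y of honey_jar in the frame of dark_tray between -0.02 and 0.02 m and z of honey_jar in the frame of dark_tray between 0.002 and 0.009 m and x of rust_cheese in the frame of pale_tray between -0.018 and 0.022 m and y of rust_cheese in the frame of pale_tray between -0.02 and 0.02 m and z of rust_cheese in the frame of pale_tray between 0.002 and 0.009 m and x of jam_jar in the frame of pale_tray between 0.067 and 0.107 m and y of jam_jar in the frame of pale_tray between -0.02 and 0.02 m and z of jam_jar in the frame of pale_tray between 0.002 and 0.009 m and x of top_cup in the frame of pale_tray between -0.105 and -0.065 m and y of top_cup in the frame of pale_tray between -0.02 and 0.02 m and z of top_cup in the frame of pale_tray between 0.002 and 0.009 m and distance of each of lower_cup, grey_cheese from where it was at the start of the episode below 0.03 m); the robot touches nothing.
It fails at once if the lower cup is lifted off the table (8 mm) (height (world z) of lower_cup above 0.008 m).
It fails at once if the lower cup is shifted by more than 30 mm (distance of lower_cup from where it was at the start of the episode above 0.03 m).
It fails at once if the grey cheese is shifted by more than 30 mm (distance of grey_cheese from where it was at the start of the episode above 0.03 m).
It fails at once if one of the five things for the kits is tipped by more than 40 degrees (angle between any of white_cheese, honey_jar, rust_cheese, jam_jar, top_cup's own z axis and vertical above 0.7 rad).
It also fails if it takes over 128 s, if anything falls off the work surface, if the arm or the gripper's body presses on something with over 40 N, if the wrist force passes 120 N, or if a joint passes its speed limit or range.

## Working session

There is one attempt and no reset: what is moved stays moved. The work goes in short steps, Python scripts to look and compute and a tool call to move; the robot and the scene stay as the last step left them, time stands still between calls to the robot, and variables do not carry over. Pictures are saved under pics/ and viewed, and the job is handed in when it is done.

Besides the shell and the picture viewer there is one more tool, called after "Call:" as name(argument=value, ...), one argument or row to a line, values as JSON. step_arm: Moves the arm, as the interface text tells. Its arguments: {"type":"object","properties":{"moves":{"type":"array","items":{"type":"array","items":{"type":"number"}}},"newtons":{"type":"number"}},"required":["moves"]}

```bash
ls; mkdir -p pics
python3 - <<'E'
from station import ctrl
import cv2, pickle
o=ctrl.get_obs(); print({k:o[k] for k in('t','tool_pos','tool_rot','opening')})
for n in('top','side'):
    p=ctrl.get_image(n); cv2.imwrite(f'pics/{n}0.png',p['color'][:,:,::-1]); pickle.dump(p,open(f'{n}0.pkl','wb'))
    print(n,p['camera_matrix'],p['k1'],p['R'],p['t'])
    for q in['dark_tray','pale_tray','white_cheese','rust_cheese','grey_cheese','honey_jar','jam_jar','top_cup','lower_cup']:
        print(q,[(d['bbox'],round(d['p'],2)) for d in ctrl.spot_in(p,q)][:5])
E
```

```text
pics
{'t': 0.0, 'tool_pos': array([0.16575292, 0.60197832, 0.23006338]), 'tool_rot': array([-0.42089739, -3.11276167,  0.00315697]), 'opening': 0.08511958587248483}
top [[461.71937049   0.         285.47878873]
 [  0.         461.71937049 203.35956315]
 [  0.           0.           1.        ]] -0.08895569412020062 [[-0.02558018 -0.99936493  0.02480692]
 [-0.98204354  0.02048158 -0.18753929]
 [ 0.18691211 -0.02915876 -0.9819438 ]] [0.00371302 0.5136558  0.97717986]
dark_tray [([128.9, 184.6, 179.0, 262.2], 0.59)]
pale_tray [([382.8, 163.0, 441.2, 277.1], 0.72)]
white_cheese [([206.2, 173.9, 237.0, 204.8], 0.61)]
rust_cheese [([331.1, 168.1, 361.6, 196.4], 0.58)]
grey_cheese [([267.9, 218.5, 296.4, 252.5], 0.7)]
honey_jar [([206.7, 119.3, 224.8, 146.8], 0.77), ([330.4, 123.4, 352.3, 146.7], 0.33)]
jam_jar [([329.5, 123.9, 353.1, 147.4], 0.78)]
top_cup [([266.1, 112.3, 286.7, 145.3], 0.75)]
lower_cup [([120.3, 133.5, 152.6, 166.5], 0.94), ([340.2, 277.0, 372.4, 313.0], 0.68), ([269.0, 113.0, 282.1, 147.7], 0.64)]
side [[414.01020693   0.         281.73996762]
 [  0.         414.01020693 204.8819145 ]
 [  0.           0.           1.        ]] -0.006044214070395817 [[ 0.97618958 -0.21665897 -0.01062048]
 [-0.13081155 -0.54892199 -0.82557434]
 [ 0.17303827  0.80730635 -0.56419342]] [-0.49270576  0.09564918  0.83291889]
dark_tray [([216.0, 140.4, 288.5, 170.9], 0.75)]
pale_tray [([342.9, 178.7, 376.4, 193.7], 0.73), ([218.8, 284.5, 387.8, 373.2], 0.57)]
white_cheese [([273.4, 165.0, 301.1, 188.5], 0.78)]
rust_cheese [([310.7, 228.8, 342.8, 268.9], 0.72)]
grey_cheese [([242.7, 196.6, 272.7, 229.4], 0.59)]
honey_jar [([328.2, 150.5, 348.3, 181.7], 0.89)]
jam_jar [([365.8, 219.2, 397.2, 255.0], 0.73)]
top_cup [([341.7, 178.2, 377.9, 195.7], 0.91)]
lower_cup [([172.1, 247.2, 215.8, 286.7], 0.65), ([343.9, 186.8, 372.8, 209.9], 0.6), ([294.7, 126.9, 319.7, 150.3], 0.56)]
```

Run:
```python
import cv2
a=cv2.imread('pics/top0.png')[90:330,90:470]; cv2.imwrite('pics/top0c.png',cv2.resize(a,None,fx=2.1,fy=2.1,interpolation=cv2.INTER_CUBIC))
a=cv2.imread('pics/side0.png'); cv2.imwrite('pics/side0c.png',cv2.resize(a[110:390,150:430],None,fx=2.1,fy=2.1,interpolation=cv2.INTER_CUBIC))
```

```text
(no output)
```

View pics/top0.png

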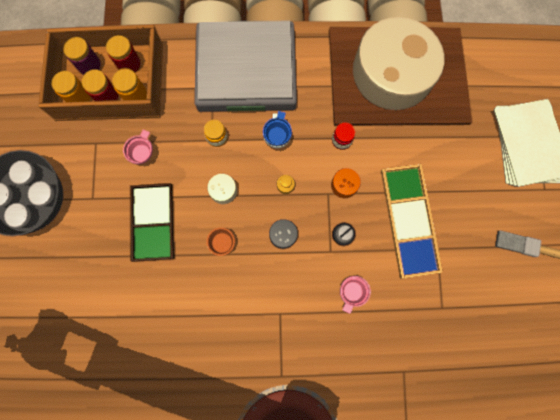

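View pics/top0c.png

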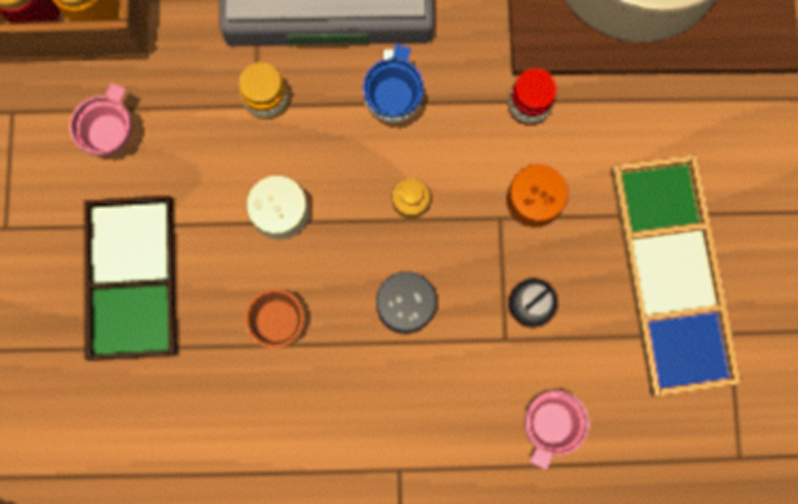

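View pics/side0c.png

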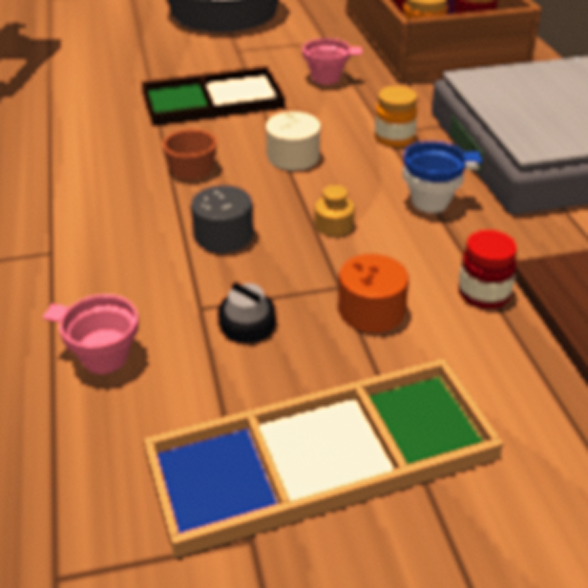

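Candidates in the top picture:
- **Honey:** amber lidded jar (214,132). The small brass knob/bell at (286,184) and the jars in the crate (95,85) are decoys.
- **Jam:** red jar (345,134). The crate jars could be mistaken for it.
- **White cheese:** (222,187). The white liners and the pan's eggs (20,190) are decoys.
- **Rust cheese:** (346,182). The rust-red bowl at (221,241) is a decoy.
- **Grey cheese:** (283,234). The black timer at (344,233) is a decoy.
- **Cup pair:** blue and white at (277,132). The pink cups at (139,149) and (355,291) are decoys.

Next I'll fit poses.

```bash
cat > h.py <<'E'
import numpy as np, cv2, pickle
from scipy.optimize import least_squares
def proj(p,X):
    X=np.atleast_2d(X); c=X@np.asarray(p['R']).T+p['t']
    s=c[:,:2]/c[:,2:]; s=s*(1+p['k1']*(s**2).sum(1,keepdims=True))
    K=p['camera_matrix']; return s*[K[0,0],K[1,1]]+[K[0,2],K[1,2]]
def ray(p,uv):
    K=p['camera_matrix']; d=(np.array(uv,float)-[K[0,2],K[1,2]])/[K[0,0],K[1,1]]
    s=d.copy()
    for _ in range(20): s=d/(1+p['k1']*(s@s))
    R=np.asarray(p['R']); return -R.T@p['t'], R.T@np.array([s[0],s[1],1])
def at_z(p,uv,z):
    o,d=ray(p,uv); return o+d*(z-o[2])/d[2]
def circ(x,y,z,r,n=72):
    a=np.linspace(0,2*np.pi,n); return np.c_[x+r*np.cos(a),y+r*np.sin(a),np.full(n,z)]
def wristcam(p,o):
    Rt=cv2.Rodrigues(np.array(o['tool_rot']))[0]; T=np.eye(4); T[:3,:3]=Rt; T[:3,3]=o['tool_pos']
    M=np.linalg.inv(T@np.asarray(p['T_tool_cam'])); p=dict(p); p['R']=M[:3,:3]; p['t']=M[:3,3]; return p
E
python3 - <<'E'
from h import *
T=pickle.load(open('top0.pkl','rb')); S=pickle.load(open('side0.pkl','rb'))
o={'white_cheese':(32,45,[206.2,173.9,237,204.8],[273.4,165,301.1,188.5]),
'rust_cheese':(32,45,[331.1,168.1,361.6,196.4],[310.7,228.8,342.8,268.9]),
'grey_cheese':(32,45,[267.9,218.5,296.4,252.5],[242.7,196.6,272.7,229.4]),
'honey_jar':(25,60,[206.7,119.3,224.8,146.8],[328.2,150.5,348.3,181.7]),
'jam_jar':(25,60,[329.5,123.9,353.1,147.4],[365.8,219.2,397.2,255])}
def bb(P): return np.r_[P.min(0),P.max(0)]
vt=cv2.cvtColor(T['color'],cv2.COLOR_RGB2BGR); vs=cv2.cvtColor(S['color'],cv2.COLOR_RGB2BGR)
vt=cv2.resize(vt,None,fx=3,fy=3,interpolation=cv2.INTER_CUBIC); vs=cv2.resize(vs,None,fx=3,fy=3,interpolation=cv2.INTER_CUBIC)
def draw(v,p,X,c): cv2.polylines(v,[np.int32(proj(p,X)*3+1)],True,c,1)
for k,(r,h,bt,bs) in o.items():
    r/=1e3;h/=1e3
    def res(v,sep=0):
        X=np.r_[circ(*v,0,r),circ(*v,h,r if r>.03 else .023)]
        a=bb(proj(T,X))-bt; b=bb(proj(S,X))-bs
        return a if sep==1 else b if sep==2 else np.r_[a,b]
    x0=at_z(T,[(bt[0]+bt[2])/2,(bt[1]+bt[3])/2],h/2)[:2]
    for s in(0,1,2): 
        f=least_squares(res,x0,args=(s,),loss='soft_l1',diff_step=1e-4); print(k,s,f.x.round(4),f.fun.round(1))
        if s==0:
            for v,p in((vt,T),(vs,S)):
                draw(v,p,circ(*f.x,0,r),(255,255,0)); draw(v,p,circ(*f.x,h,r),(255,0,255))
# cup: by rim
print('cup', at_z(T,[277.3,132.5],.06))
cv2.imwrite('pics/ft.png',vt[300:780,500:1150]); cv2.imwrite('pics/fs.png',vs[440:840,700:1230])
E
```

```text
white_cheese 0 [0.5519 0.136 ] [ 0.1  0.4 -0.5  1.1  1.9 -2.5  0.3  2.8]
white_cheese 1 [0.5537 0.1357] [ 0.3 -0.3 -0.3  0.3]
white_cheese 2 [0.5502 0.1404] [ 0.8 -3.2 -0.8  2. ]
rust_cheese 0 [ 0.5619 -0.1488] [-0.6 -0.4 -0.6  2.8 -0.3  0.9  2.2  0.3]
rust_cheese 1 [ 0.5646 -0.1503] [-0.  -1.5  0.   1.6]
rust_cheese 2 [ 0.5607 -0.1465] [-1.3  0.3  1.1 -0.3]
grey_cheese 0 [0.4499 0.0008] [-0.3 -0.7  0.2 -4.  -1.3 -0.3 -0.8  0.9]
grey_cheese 1 [0.4448 0.0008] [-0.3  1.6  0.3 -1.7]
grey_cheese 2 [0.4524 0.0018] [-0.2 -0.6  0.2  0.5]
honey_jar 0 [0.6867 0.1479] [-2.   0.   3.6  0.7  0.1  0.3  0.5 -1. ]
honey_jar 1 [0.6875 0.1484] [-2.2 -0.3  3.4  0.3]
honey_jar 2 [0.6853 0.1464] [-0.2  0.7  0.2 -0.6]
jam_jar 0 [ 0.6752 -0.1441] [-0.2 -1.9  0.3  2.6  1.5 -2.2 -1.3  1.1]
jam_jar 1 [ 0.6757 -0.144 ] [-0.2 -2.   0.2  2.4]
jam_jar 2 [ 0.6746 -0.1454] [ 1.5 -1.8 -1.3  1.5]
cup [0.67526999 0.00646986 0.06      ]
```

View pics/ft.png

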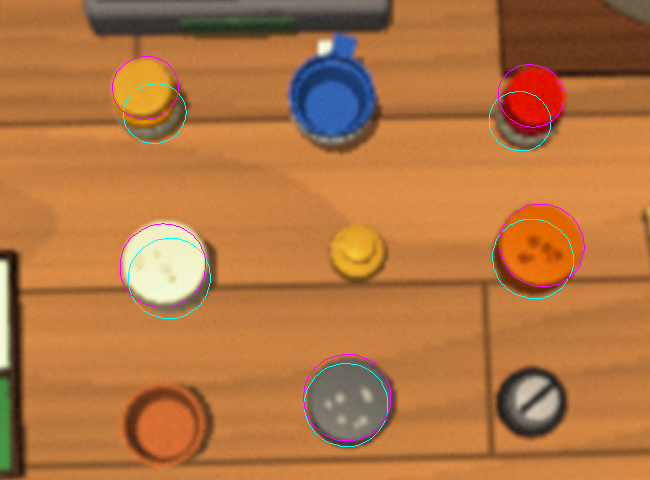

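View pics/fs.png

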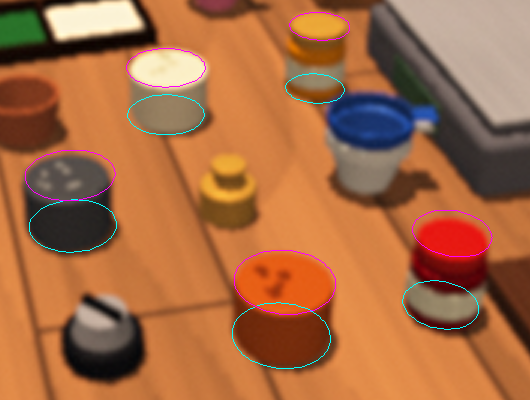

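Run:
```python
from h import *
T=pickle.load(open('top0.pkl','rb')); S=pickle.load(open('side0.pkl','rb'))
rg={'pale_white':[(392,198,432,242),(295,300,345,350)],'x':0}
seeds={'T':{'dk_white':(152,205),'dk_green':(153,242),'pl_green':(404,184),'pl_white':(411,220),'pl_blue':(419,257)},
'S':{'dk_white':(264,153),'dk_green':(233,157),'pl_green':(353,308),'pl_white':(304,326),'pl_blue':(254,339)}}
for n,p in(('T',T),('S',S)):
  for k,s in seeds[n].items():
    im=cv2.cvtColor(cv2.resize(p['color'],None,fx=1,fy=1),cv2.COLOR_RGB2LAB)
    m=np.zeros((422,562),np.uint8); cv2.floodFill(im.copy(),m,s,0,(40,14,14),(40,14,14),cv2.FLOODFILL_MASK_ONLY|cv2.FLOODFILL_FIXED_RANGE|(255<<8))
    ys,xs=np.nonzero(m[1:-1,1:-1]); 
    X=np.array([at_z(p,(x,y),.005)[:2] for x,y in zip(xs,ys)]).astype(np.float32)
    c,wh,a=cv2.minAreaRect(X*1000); print(n,k,len(xs),np.round(X.mean(0),4),np.round(c,1),np.round(wh,1),round(a,1))
from station import ctrl
R=cv2.Rodrigues(np.array(ctrl.get_obs()['tool_rot']))[0]; print(R.round(3))
```

```text
T dk_white 1199 [0.524  0.3015] [524.1 302. ] [82.4 79.9] 2.1
T dk_green 1054 [0.4387 0.2977] [439.2 297.6] [69.8 78.5] 1.7
T pl_green 856 [ 0.5631 -0.2912] [ 563.5 -291.2] [66.6 75.9] 6.4
T pl_white 1194 [ 0.4778 -0.3005] [ 478.  -300.6] [84.1 80. ] 6.5
T pl_blue 992 [ 0.3912 -0.3104] [ 391.6 -310.7] [70.8 76.3] 6.0
S dk_white 280 [0.5228 0.3129] [523.  313.5] [80.8 61.2] 2.0
S dk_green 250 [0.4368 0.3097] [437.5 310.6] [68.7 61.5] 2.9
S pl_green 1220 [ 0.5616 -0.287 ] [ 562.1 -285.5] [62.7 71.4] 6.2
S pl_white 1842 [ 0.476  -0.2969] [ 476.6 -295.2] [82.  74.7] 6.4
S pl_blue 1695 [ 0.3888 -0.3067] [ 389.2 -305.1] [70.7 71.6] 6.4
[[-0.964  0.266  0.   ]
 [ 0.266  0.964  0.   ]
 [-0.     0.    -1.   ]]
```

Call:
step_arm(
  moves=[
    [1, 0.036, -0.045, 0, 1.5],
    [1, 0.036, -0.045, 0, 1.5],
    [1, 0.036, -0.045, 0, 1.5],
    [1, 0.036, -0.045, 0, 1.5],
    [1, 0.036, -0.045, 0, 1.5],
    [1, 0.036, -0.045, 0, 1.5],
    [1, 0.036, -0.045, 0, 1.5],
    [1, 0.036, -0.045, 0, 1.5],
    [1, 0.036, -0.045, 0, 1.5],
    [1, 0.036, -0.045, 0, 1.5],
    [1, 0.02, -0.02, 0, 0.4],
    [1, 0, 0, 0, 0],
  ],
  newtons=40,
)

```text
t: 2.5
tool_pos: [0.5553, 0.1163, 0.2335]
tool_rot: [-0.018, 3.135, 0.007]
contact_force: [0.1, 0.0, 0.5]
opening: 0.0858
```

```bash
cat > look.py <<'E'
import sys
from h import *
from station import ctrl
n=sys.argv[1]; o=ctrl.get_obs(); p=ctrl.get_image('wrist'); 
R=cv2.Rodrigues(np.array(o['tool_rot']))[0]
print(o['t'],np.round(o['tool_pos'],4),'jaw yaw err',np.degrees(np.arctan2(-R[0,1],R[1,1])).round(2),'tilt',R[2].round(3),'open',round(o['opening'],4),'F',np.round(o['contact_force'],1),'q6',o['q'][5])
w=wristcam(p,o); pickle.dump(w,open(n+'.pkl','wb')); cv2.imwrite(f'pics/{n}.png',p['color'][:,:,::-1])
for q in sys.argv[2:]:
    print(q,[(np.round(d['bbox'],0).tolist(),round(d['p'],2)) for d in ctrl.spot_in(p,q)][:4])
E
python3 look.py w1 white_cheese honey_jar top_cup; python3 -c "
import pickle,numpy as np;w=pickle.load(open('w1.pkl','rb'));print(w['T_tool_cam'],w['camera_matrix'],w['k1'])"
```

```text
2.5 [0.5553 0.1163 0.2335] jaw yaw err 0.65 tilt [-0.006  0.004 -1.   ] open 0.0858 F [0.1 0.  0.5] q6 -1.509115385779726
white_cheese [([270.0, 154.0, 325.0, 212.0], 0.69)]
honey_jar [([286.0, 259.0, 328.0, 315.0], 0.59)]
top_cup [([182.0, 261.0, 215.0, 328.0], 0.97), ([177.0, 258.0, 220.0, 322.0], 0.67)]
[[-1.16318216e-03 -9.57639208e-01 -2.87968392e-01  7.36628530e-02]
 [ 9.99999296e-01 -1.04624917e-03 -5.59964651e-04 -4.48338359e-04]
 [ 2.34957414e-04 -2.87968840e-01  9.57639751e-01 -1.43230849e-01]
 [ 0.00000000e+00  0.00000000e+00  0.00000000e+00  1.00000000e+00]] [[305.1777693    0.         280.27783569]
 [  0.         305.1777693  211.88391347]
 [  0.           0.           1.        ]] -0.015903657186711075
```

View pics/w1.png

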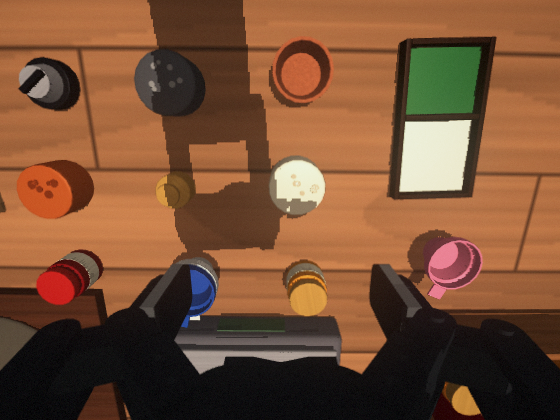

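Run:
```python
from h import *
w=pickle.load(open('w1.pkl','rb'))
for k,uv,z in[('white',(298,186.5),.045),('honey',(309,295),.06),('cuprim',(200,290),.06),('rust',(54,190),.045),('jam',(62,284),.06),('dkw',(436,157),.005),('dkg',(445,79),.005),('boxtop front left',(178,325),.05)]: print(k,at_z(w,uv,z).round(4))
a=cv2.imread('pics/w1.png')
for (x,y,r,h) in [(.552,.136,.032,.045),(.6865,.1475,.025,.06),(.675,.0065,.033,.06)]:
  for z in(0,h): cv2.polylines(a,[np.int32(proj(w,circ(x,y,z,r))*8)],True,(255,0,255),1,cv2.LINE_AA,3)
cv2.imwrite('pics/w1o.png',cv2.resize(a[130:350,130:400],None,fx=2.7,fy=2.7,interpolation=cv2.INTER_CUBIC))
```

```text
white [0.553  0.1361 0.045 ]
honey [0.6808 0.1517 0.06  ]
cuprim [0.6751 0.023  0.06  ]
rust [ 0.5593 -0.1364  0.045 ]
jam [ 0.6691 -0.1394  0.06  ]
dkw [0.5235 0.3054 0.005 ]
dkg [0.4358 0.302  0.005 ]
boxtop front left [ 0.7321 -0.0113  0.05  ]
```

View pics/w1o.png

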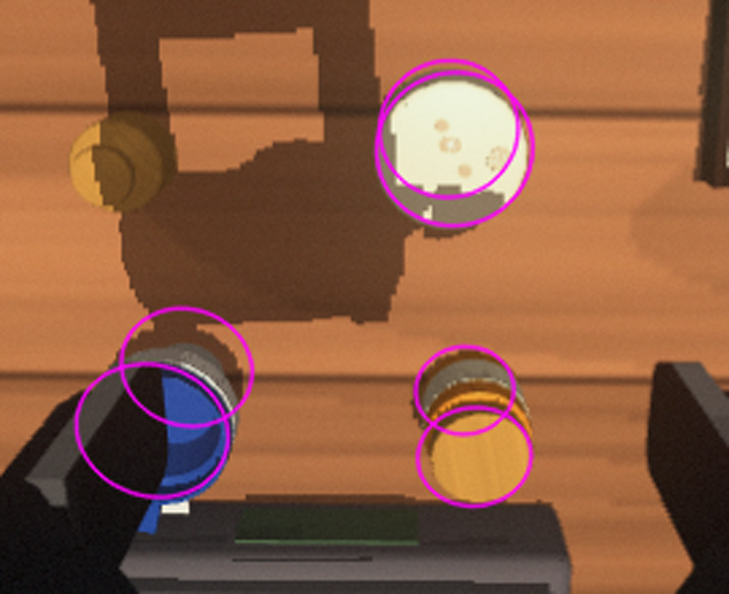

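Call:
step_arm(
  moves=[
    [1, -0.003, 0.02, -0.04, 0],
    [1, 0, 0, -0.05, 0],
    [1, 0, 0, -0.04, 0],
    [1, 0, 0, -0.02, 0],
    [1, 0, 0, 0, 0],
  ],
)

```text
t: 3.32
tool_pos: [0.547, 0.1458, 0.0822]
tool_rot: [-0.039, 3.13, 0.01]
contact_force: [0.1, -0.2, 0.9]
opening: 0.0857
```

Call:
step_arm(
  moves=[
    [1, 0.005, -0.0095, 0, 0],
    [1, 0, 0, 0, 0],
  ],
)

```text
t: 3.58
tool_pos: [0.5534, 0.1369, 0.0849]
tool_rot: [-0.042, 3.126, 0.01]
contact_force: [-0.4, -0.2, 0.5]
opening: 0.0855
```

```bash
python3 look.py w2
```

```text
3.575 [0.5534 0.1369 0.0849] jaw yaw err 1.56 tilt [-0.015  0.006 -1.   ] open 0.0855 F [-0.4 -0.2  0.5] q6 -1.4903730825601527
```

View pics/w2.png

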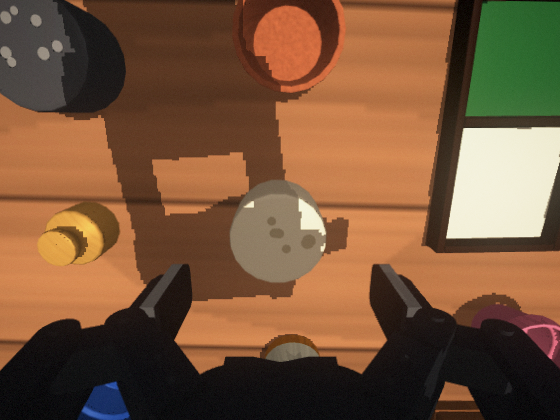

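Run:
```python
from h import *
w=pickle.load(open('w2.pkl','rb'))
print(at_z(w,(277,233),.045), [proj(w,(.5534,.1369,z)) for z in (.085,.045)])
```

```text
[0.54950954 0.1343648  0.045     ] [array([[281.39283356, 268.47440399]]), array([[280.80018598, 238.71896648]])]
```

Call:
step_arm(
  moves=[
    [1, -0.001, -0.001, -0.03, -0.5],
    [1, 0, 0, -0.02, 0],
    [1, 0, 0, -0.012, 0],
    [1, 0, 0, 0, 0],
  ],
)

```text
t: 4.12
tool_pos: [0.5565, 0.1362, 0.0268]
tool_rot: [-0.027, 3.117, 0.012]
contact_force: [0.2, 0.2, -0.1]
opening: 0.0857
```

Call:
step_arm(
  moves=[
    [1, -0.005, -0.001, -0.008, 0],
    [1, 0, 0, 0, 0],
  ],
)

```text
t: 4.38
tool_pos: [0.5522, 0.1353, 0.0199]
tool_rot: [-0.027, 3.114, 0.013]
contact_force: [-0.4, -0.5, -0.0]
opening: 0.085
```

Call:
step_arm(
  moves=[
    [0, 0, 0, -0.003, 0],
    [0, 0, 0, 0, 0],
    [0, 0, 0, 0, 0],
    [0, 0, 0, 0, 0],
    [0, 0, 0, 0, 0],
  ],
  newtons=40,
)

```text
t: 5.0
tool_pos: [0.5528, 0.1354, 0.0176]
tool_rot: [-0.027, 3.113, 0.013]
contact_force: [0.1, -0.2, -0.9]
opening: 0.0628
```

```bash
python3 look.py w3
python3 - <<'E'
from station import ctrl; import cv2
p=ctrl.get_image('side'); cv2.imwrite('pics/s3.png',cv2.resize(p['color'][100:260,200:400,::-1],None,fx=3,fy=3,interpolation=2))
E
```

```text
5.0 [0.5528 0.1354 0.0176] jaw yaw err 1.0 tilt [-0.029  0.008 -1.   ] open 0.0628 F [ 0.1 -0.2 -0.9] q6 -1.4844256425607893
```

View pics/s3.png

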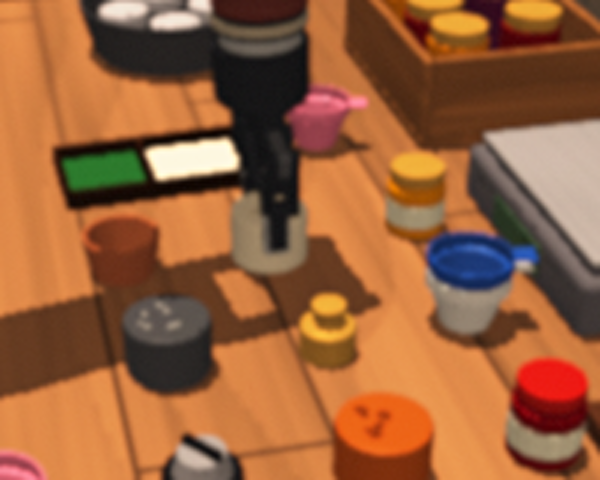

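View pics/w3.png

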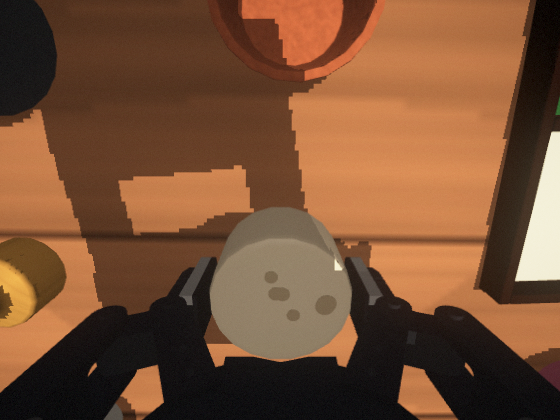

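Run:
```python
from h import *
S=pickle.load(open('side0.pkl','rb'))
for uv in((289,183),(296,183)):
  o,d=ray(S,uv); print(o+d*(.099-o[1])/d[1])
```

```text
[0.54480784 0.099      0.02720306]
[0.56211383 0.099      0.0247419 ]
```

Call:
step_arm(
  moves=[
    [0, 0, 0, 0.03, 0],
    [0, 0, 0, 0.04, 0],
    [0, -0.005, 0.03, 0.01, 0.4],
    [0, -0.006, 0.04, 0, 0.4],
    [0, -0.006, 0.04, 0, 0.4],
    [0, -0.006, 0.035, 0, 0],
    [0, 0, 0.01, 0, 0],
    [0, 0, 0, 0, 0],
  ],
)

```text
t: 6.1
tool_pos: [0.5284, 0.2939, 0.1]
tool_rot: [-0.057, 3.112, 0.013]
contact_force: [0.1, -0.7, -1.1]
opening: 0.0625
```

Call:
step_arm(
  moves=[
    [0, -0.0045, 0.006, -0.02, 0],
    [0, 0, 0, -0.02, 0],
    [0, 0, 0, 0, 0],
  ],
)

```text
t: 6.48
tool_pos: [0.5229, 0.2972, 0.0554]
tool_rot: [-0.053, 3.115, 0.01]
contact_force: [-1.7, -0.1, -1.5]
opening: 0.0628
```

```bash
python3 look.py w4
```

```text
6.475 [0.5229 0.2972 0.0554] jaw yaw err 1.95 tilt [-0.026  0.006 -1.   ] open 0.0628 F [-1.7 -0.1 -1.5] q6 -1.208603782932883
```

View pics/w4.png

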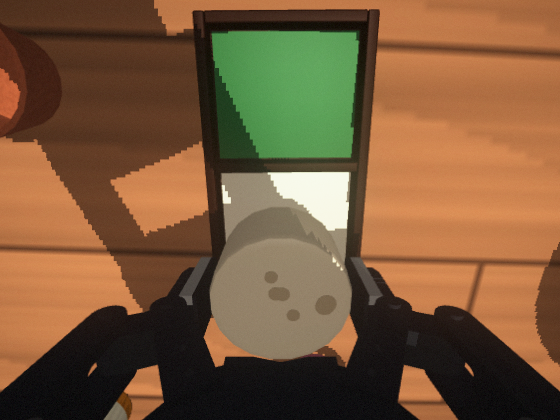

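Run:
```python
from h import *
w=pickle.load(open('w4.pkl','rb'))
P=[at_z(w,uv,.018)[:2] for uv in((194,11),(379,11),(213,160),(359,160))]
print(np.round(P,4))
m0=(P[0]+P[1])/2; u=(P[1]-P[0])/np.linalg.norm(P[1]-P[0]); print(m0,u)
th=np.radians(2.2); ex=np.array([np.cos(th),np.sin(th)])
print('tray c',m0+ex*.088,'white',m0+ex*.127,'green',m0+ex*.042)
print('partition mid', (P[2]+P[3])/2, 'exp', m0+ex*(.088-.007))
```

```text
[[0.3981 0.2488]
 [0.3948 0.3432]
 [0.4738 0.256 ]
 [0.471  0.3413]]
[0.39641897 0.29600636] [-0.034944    0.99938927]
tray c [0.48435411 0.29938449] white [0.52332536 0.30088161] green [0.43838801 0.29761865]
partition mid [0.47238218 0.2986628 ] exp [0.47735927 0.29911577]
```

Call:
step_arm(
  moves=[
    [0, 0.001, 0.003, -0.015, 0],
    [0, 0, 0, -0.008, 0],
    [0, 0, 0, -0.003, 0],
    [0, 0, 0, 0, 0],
  ],
)

```text
t: 7.02
tool_pos: [0.5255, 0.3005, 0.0293]
tool_rot: [-0.052, 3.113, 0.012]
contact_force: [-0.1, 0.5, -0.6]
opening: 0.0627
```

Call:
step_arm(
  moves=[
    [0, -0.001, 0, -0.003, 0],
    [0, 0, 0, -0.002, 0],
    [0, 0, 0, 0, 0],
  ],
)

```text
t: 7.4
tool_pos: [0.5251, 0.3008, 0.025]
tool_rot: [-0.052, 3.111, 0.013]
contact_force: [-0.2, -0.3, -0.5]
opening: 0.0627
```

Call:
step_arm(
  moves=[
    [0, -0.001, 0, -0.002, 0],
    [0, 0, 0, -0.001, 0],
    [0, 0, 0, 0, 0],
  ],
)

```text
t: 7.78
tool_pos: [0.5244, 0.301, 0.0226]
tool_rot: [-0.052, 3.11, 0.013]
contact_force: [-0.4, 0.3, -0.8]
opening: 0.0622
```

Call:
step_arm(
  moves=[
    [0, 0, 0, -0.001, 0],
    [0.85, 0, 0, 0, 0],
    [1, 0, 0, 0, 0],
    [1, 0, 0, 0, 0],
    [1, 0, 0, 0.04, 0],
    [1, 0, 0, 0.05, 0],
    [1, 0, 0, 0.03, 0],
    [1, 0, 0, 0, 0],
  ],
)

```text
t: 8.78
tool_pos: [0.5236, 0.3006, 0.1443]
tool_rot: [-0.052, 3.112, 0.013]
contact_force: [0.6, 0.7, -0.4]
opening: 0.0853
```

```bash
python3 look.py w5
```

```text
8.775 [0.5236 0.3006 0.1443] jaw yaw err 1.91 tilt [-0.03   0.008 -1.   ] open 0.0853 F [ 0.6  0.7 -0.4] q6 -1.2034993382919004
```

View pics/w5.png

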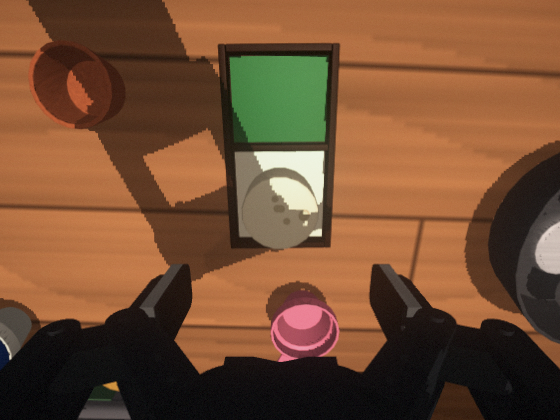

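Call:
step_arm(
  moves=[
    [1, 0.03, -0.03, 0, -0.4],
    [1, 0.04, -0.04, 0, -0.4],
    [1, 0.04, -0.04, 0, -0.4],
    [1, 0.03, -0.03, 0, -0.4],
    [1, 0, 0, 0, 0],
    [1, 0, 0, 0, 0],
  ],
)

```text
t: 9.57
tool_pos: [0.6581, 0.1551, 0.1252]
tool_rot: [-0.01, 3.137, 0.006]
contact_force: [0.2, 0.6, 0.0]
opening: 0.0853
```

```bash
python3 look.py w6 honey_jar
```

```text
9.575 [0.6581 0.1551 0.1252] jaw yaw err 0.38 tilt [-0.005  0.004 -1.   ] open 0.0853 F [0.2 0.6 0. ] q6 -1.4581183163529032
honey_jar [([244.0, 207.0, 306.0, 288.0], 0.89)]
```

View pics/w6.png

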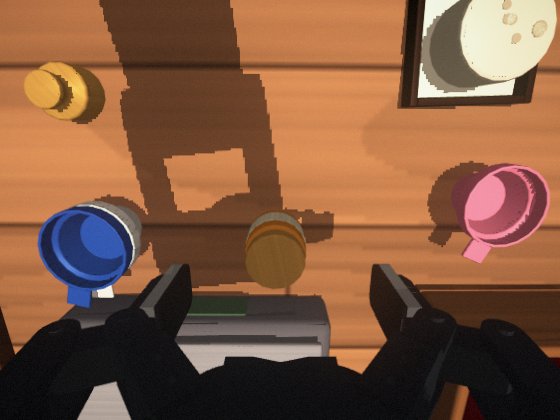

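Run:
```python
from h import *
w=pickle.load(open('w6.pkl','rb'))
print('honey',at_z(w,(275,259),.06),'cup',at_z(w,(87,247),.06))
for uv in((190,297),(328,297)): print([at_z(w,uv,z).round(3) for z in(0,.05,.08)])
print('jar base', at_z(w,(275,229),.0))
```

```text
honey [0.68433191 0.15089867 0.06      ] cup [0.67531693 0.0112977  0.06      ]
[array([0.756, 0.065, 0.   ]), array([0.724, 0.081, 0.05 ]), array([0.704, 0.091, 0.08 ])]
[array([0.755, 0.203, 0.   ]), array([0.723, 0.194, 0.05 ]), array([0.704, 0.189, 0.08 ])]
jar base [ 6.82520929e-01  1.50116484e-01 -5.55111512e-17]
```

Run:
```python
from h import *
w=pickle.load(open('w6.pkl','rb'))
for r in(340,346): 
  o,d=ray(w,(250,r)); print(o+d*(.755-o[0])/d[0])
```

```text
[0.755      0.13073051 0.06295337]
[0.755      0.1313505  0.06979079]
```

Call:
step_arm(
  moves=[
    [1, 0.025, -0.004, 0, 0],
    [1, 0, 0, -0.03, 0],
    [1, 0, 0, -0.03, 0],
    [1, 0, 0, 0, 0],
  ],
)

```text
t: 10.18
tool_pos: [0.6808, 0.1565, 0.0648]
tool_rot: [-0.022, 3.136, 0.007]
contact_force: [0.2, 0.6, -0.1]
opening: 0.0852
```

Call:
step_arm(
  moves=[
    [1, 0.003, -0.006, 0, 0],
    [1, 0, 0, -0.02, 0],
    [1, 0, 0, -0.015, 0],
    [1, 0, 0, 0, 0],
  ],
)

```text
t: 10.68
tool_pos: [0.6851, 0.1513, 0.0313]
tool_rot: [-0.025, 3.131, 0.007]
contact_force: [0.0, -0.0, -0.4]
opening: 0.0851
```

Call:
step_arm(
  moves=[
    [1, -0.001, -0.001, -0.01, 0],
    [1, 0, 0, 0, 0],
    [0, 0, 0, 0, 0],
    [0, 0, 0, 0, 0],
    [0, 0, 0, 0, 0],
    [0, 0, 0, 0, 0],
    [0, 0, 0, 0, 0],
  ],
)

```text
t: 11.55
tool_pos: [0.685, 0.1504, 0.0218]
tool_rot: [-0.025, 3.129, 0.008]
contact_force: [0.2, 0.4, 0.1]
opening: 0.0483
```

```bash
python3 look.py w7
```

```text
11.55 [0.685  0.1504 0.0218] jaw yaw err 0.9 tilt [-0.013  0.005 -1.   ] open 0.0483 F [0.2 0.4 0.1] q6 -1.4796541866287942
```

View pics/w7.png

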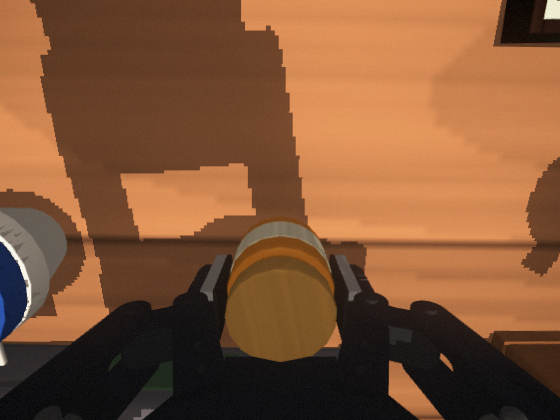

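Call:
step_arm(
  moves=[
    [0, 0, 0, 0.03, 0],
    [0, 0, 0, 0.05, 0],
    [0, 0, 0, 0.03, 0],
    [0, -0.035, 0.02, 0, 0.3],
    [0, -0.045, 0.027, 0, 0.3],
    [0, -0.045, 0.027, 0, 0.3],
    [0, -0.045, 0.027, 0, 0.3],
    [0, -0.035, 0.02, 0, 0],
    [0, -0.01, 0.005, 0, 0],
    [0, 0, 0, 0, 0],
  ],
)

```text
t: 12.85
tool_pos: [0.4619, 0.2781, 0.133]
tool_rot: [-0.056, 3.13, 0.009]
contact_force: [-0.3, 0.0, -1.5]
opening: 0.0488
```

Call:
step_arm(
  moves=[
    [0, -0.022, 0.018, 0, 0],
    [0, 0, 0, -0.04, 0],
    [0, 0, 0, -0.03, 0],
    [0, 0, 0, 0, 0],
  ],
)

```text
t: 13.35
tool_pos: [0.4455, 0.2947, 0.0634]
tool_rot: [-0.048, 3.125, 0.01]
contact_force: [0.3, 0.1, -1.6]
opening: 0.0488
```

Call:
step_arm(
  moves=[
    [0, -0.0075, 0.003, -0.015, 0],
    [0, 0, 0, -0.012, 0],
    [0, 0, 0, 0, 0],
  ],
)

```text
t: 13.72
tool_pos: [0.4405, 0.298, 0.0374]
tool_rot: [-0.045, 3.121, 0.012]
contact_force: [0.4, -0.1, -0.8]
opening: 0.0486
```

```bash
python3 look.py w8
```

```text
13.725 [0.4405 0.298  0.0374] jaw yaw err 1.65 tilt [-0.02   0.008 -1.   ] open 0.0486 F [ 0.4 -0.1 -0.8] q6 -1.1430720365091798
```

View pics/w8.png

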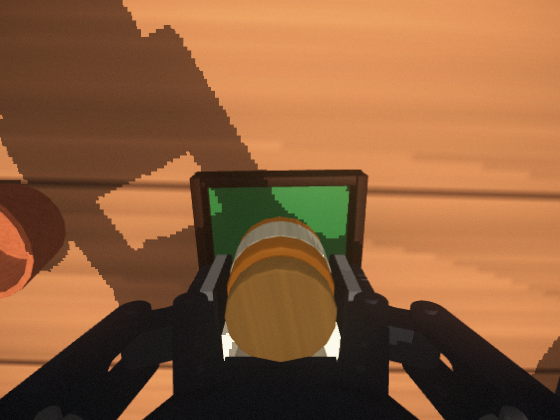

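Call:
step_arm(
  moves=[
    [0, -0.002, 0, -0.005, 0],
    [0, 0, 0, -0.003, 0],
    [0, 0, 0, -0.001, 0],
    [0, 0, 0, 0, 0],
  ],
)

```text
t: 14.28
tool_pos: [0.4398, 0.2989, 0.03]
tool_rot: [-0.045, 3.117, 0.015]
contact_force: [0.4, 0.8, -1.0]
opening: 0.0487
```

Call:
step_arm(
  moves=[
    [0, -0.001, 0, -0.003, 0],
    [0, 0, 0, -0.001, 0],
    [0, 0, 0, 0, 0],
  ],
)

```text
t: 14.65
tool_pos: [0.4393, 0.2991, 0.0268]
tool_rot: [-0.045, 3.117, 0.015]
contact_force: [-0.3, 0.4, 0.1]
opening: 0.0486
```

Call:
step_arm(
  moves=[
    [0.7, 0, 0, 0, 0],
    [1, 0, 0, 0, 0],
    [1, 0, 0, 0, 0],
    [1, 0, 0, 0.04, 0],
    [1, 0, 0, 0.05, 0],
    [1, 0, 0, 0.03, 0],
    [1, 0.03, -0.04, 0, -0.3],
    [1, 0.035, -0.045, 0, -0.3],
    [1, 0.035, -0.045, 0, -0.3],
    [1, 0.035, -0.045, 0, -0.3],
    [1, 0.035, -0.045, 0, -0.3],
    [1, 0.025, -0.035, 0, 0],
    [1, 0, 0, 0, 0],
    [1, 0, 0, 0, 0],
  ],
)

```text
t: 16.4
tool_pos: [0.6389, 0.0358, 0.1513]
tool_rot: [-0.007, 3.112, 0.018]
contact_force: [-0.5, 0.3, 0.4]
opening: 0.0852
```

```bash
python3 look.py w9 top_cup lower_cup;  python3 - <<'E'
from station import ctrl; import cv2
p=ctrl.get_image('top'); cv2.imwrite('pics/t9.png',cv2.resize(p['color'][90:330,90:470,::-1],None,fx=2,fy=2,interpolation=2))
E
```

```text
16.4 [0.6389 0.0358 0.1513] jaw yaw err 0.28 tilt [-0.029  0.011 -1.   ] open 0.0852 F [-0.5  0.3  0.4] q6 -1.6447962440232382
top_cup [([209.0, 214.0, 284.0, 308.0], 0.87), ([216.0, 0.0, 252.0, 6.0], 0.19)]
lower_cup [([216.0, 213.0, 283.0, 297.0], 0.91), ([208.0, 215.0, 283.0, 306.0], 0.7), ([548.0, 193.0, 560.0, 223.0], 0.68)]
```

View pics/w9.png

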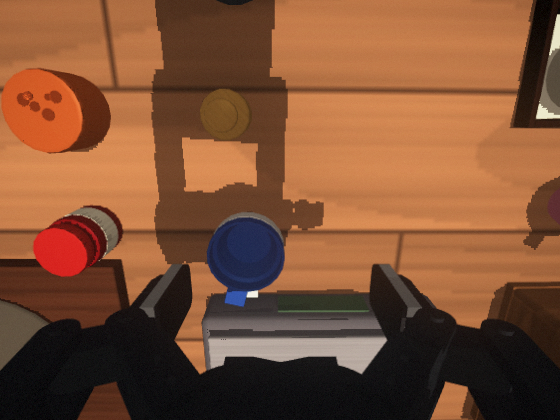

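View pics/t9.png

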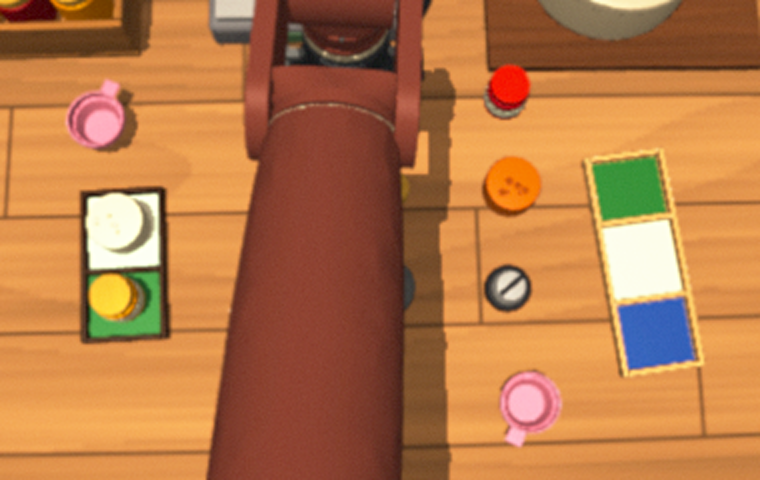

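Run:
```python
from h import *
w=pickle.load(open('w9.pkl','rb'))
c=at_z(w,(246,254),.06); print(c)
a=cv2.imread('pics/w9.png')
for v,col in((c[:2],(255,0,255)),):
  cv2.polylines(a,[np.int32(proj(w,circ(*v,.06,.033))*8)],True,col,1,cv2.LINE_AA,3)
cv2.imwrite('pics/w9o.png',cv2.resize(a[190:330,150:350],None,fx=4,fy=4,interpolation=cv2.INTER_CUBIC))
```

```text
[0.6757842  0.00755343 0.06      ]
```

View pics/w9o.png

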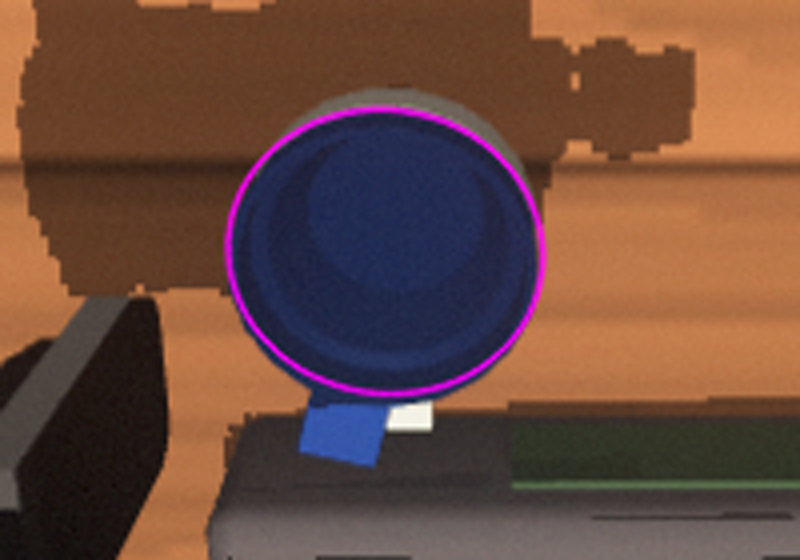

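Call:
step_arm(
  moves=[
    [1, 0.02, -0.015, 0, 0],
    [1, 0.015, -0.012, 0, 0],
    [1, 0, 0, 0, 0],
    [1, 0, 0, -0.02, 0],
    [1, 0, 0, 0, 0],
  ],
)

```text
t: 17.23
tool_pos: [0.6724, 0.0127, 0.1298]
tool_rot: [-0.017, 3.114, 0.019]
contact_force: [0.1, 0.7, -0.9]
opening: 0.0856
```

Call:
step_arm(
  moves=[
    [1, 0.003, -0.005, 0, 0],
    [1, 0, 0, -0.02, 0],
    [1, 0, 0, -0.02, 0],
    [1, 0, 0, 0, 0],
  ],
)

```text
t: 17.73
tool_pos: [0.6742, 0.0079, 0.0857]
tool_rot: [-0.018, 3.116, 0.019]
contact_force: [-0.3, 0.7, -0.8]
opening: 0.0855
```

```bash
python3 look.py w10
```

```text
17.725 [0.6742 0.0079 0.0857] jaw yaw err 0.66 tilt [-0.025  0.012 -1.   ] open 0.0855 F [-0.3  0.7 -0.8] q6 -1.6923635143972078
```

View pics/w10.png

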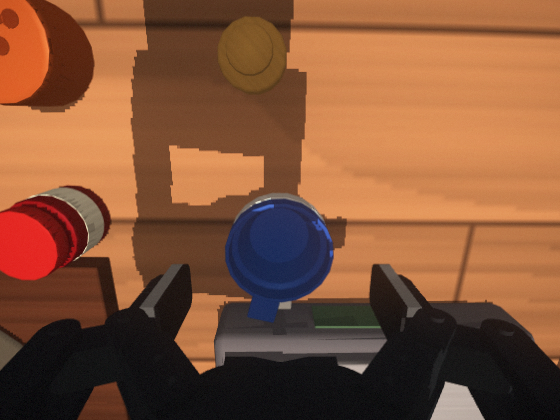

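Call:
step_arm(
  moves=[
    [1, 0, 0, -0.015, 0],
    [1, 0, 0, -0.013, 0],
    [1, 0, 0, -0.007, 0],
    [1, 0, 0, 0, 0],
    [1, 0, 0, 0, 0],
  ],
)

```text
t: 18.4
tool_pos: [0.6756, 0.0079, 0.0504]
tool_rot: [-0.018, 3.113, 0.019]
contact_force: [0.2, 0.3, 0.3]
opening: 0.0854
```

```bash
python3 look.py w11
python3 - <<'E'
from h import *
w=pickle.load(open('w11.pkl','rb')); 
for uv in ((280,285),(280,280)): print(at_z(w,uv,.06))
from station import ctrl
p=ctrl.get_image('side'); cv2.imwrite('pics/s11.png',cv2.resize(p['color'][120:240,290:430,::-1],None,fx=5,fy=5,interpolation=2))
E
```

```text
18.4 [0.6756 0.0079 0.0504] jaw yaw err 0.67 tilt [-0.029  0.012 -1.   ] open 0.0854 F [0.2 0.3 0.3] q6 -1.6933861908962426
[0.67962179 0.00709482 0.06      ]
[0.67680753 0.00706602 0.06      ]
```

View pics/s11.png

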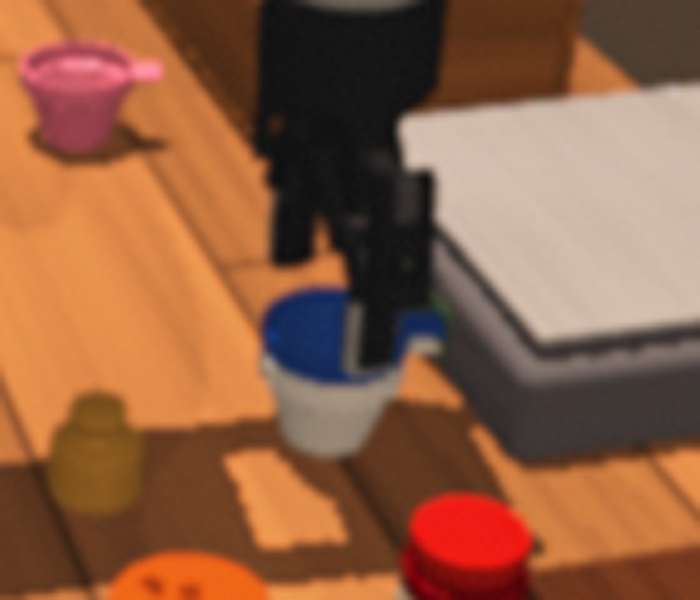

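View pics/w11.png

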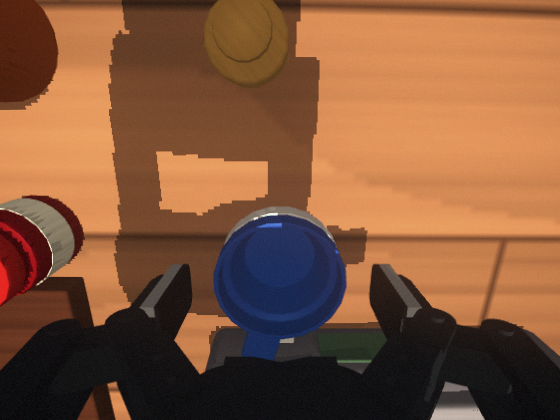

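Run:
```python
from h import *
S=pickle.load(open('side0.pkl','rb'))
for uv in((359,194),(367,193.5)):
  for y in(-.035,-.045):
    o,d=ray(S,uv); print(y,(o+d*(y-o[1])/d[1]).round(4))
```

```text
-0.035 [ 0.6669 -0.035   0.0617]
-0.045 [ 0.6623 -0.045   0.0686]
-0.035 [ 0.6853 -0.035   0.0602]
-0.045 [ 0.6804 -0.045   0.0672]
```

Call:
step_arm(
  moves=[
    [1, 0.001, 0, -0.006, 0],
    [1, 0, 0, 0, 0],
    [1, 0, 0, 0, 0],
  ],
)

```text
t: 18.88
tool_pos: [0.6773, 0.0078, 0.0451]
tool_rot: [-0.018, 3.111, 0.019]
contact_force: [0.8, -0.2, 0.0]
opening: 0.0855
```

Call:
step_arm(
  moves=[
    [1, -0.001, 0, -0.003, 0],
    [1, 0, 0, 0, 0],
    [0.9, 0, 0, 0, 0],
    [0.8, 0, 0, 0, 0],
    [0.7, 0, 0, 0, 0],
    [0.5, 0, 0, 0, 0],
    [0.5, 0, 0, 0, 0],
    [0.5, 0, 0, 0, 0],
  ],
  newtons=35,
)

```text
t: 19.88
tool_pos: [0.6766, 0.0076, 0.0425]
tool_rot: [-0.018, 3.11, 0.018]
contact_force: [0.3, 0.1, 0.4]
opening: 0.0631
```

```bash
python3 look.py w12
python3 - <<'E'
from h import *
from station import ctrl
p=ctrl.get_image('side'); cv2.imwrite('pics/s12.png',cv2.resize(p['color'][120:240,290:430,::-1],None,fx=5,fy=5,interpolation=2))
E
```

```text
19.875 [0.6766 0.0076 0.0425] jaw yaw err 0.67 tilt [-0.032  0.012 -0.999] open 0.0631 F [0.3 0.1 0.4] q6 -1.6936743043355478
```

View pics/s12.png

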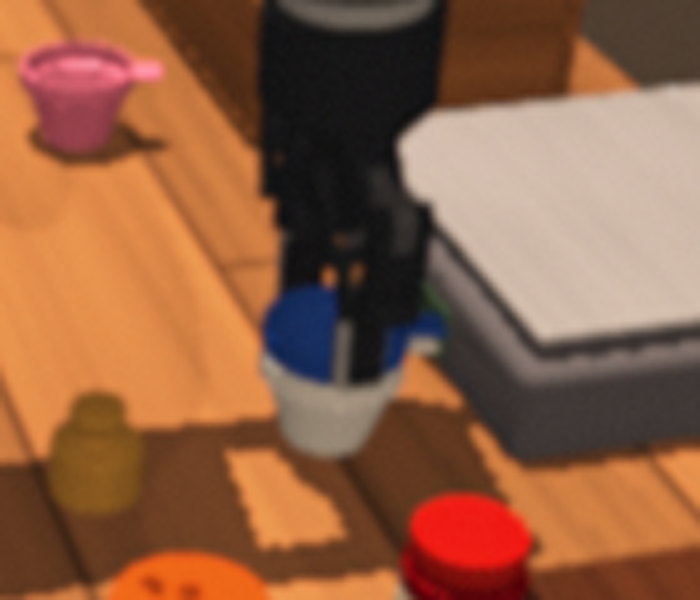

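View pics/w12.png

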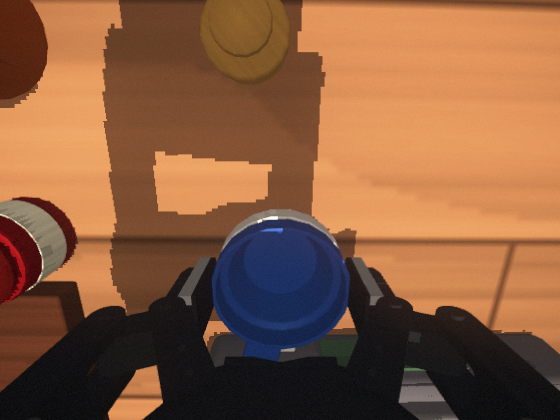

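Run:
```python
from h import *
S=pickle.load(open('side0.pkl','rb'))
for uv in((359,196.8),(366,196.4)):
  for y in(-.0255,-.033):
    o,d=ray(S,uv); print(y,(o+d*(y-o[1])/d[1]).round(4))
# where blue/white boundary should be on front of pair, x=.676
print(proj(S,[(.676,.0076-.033,.046),(.676,.0076-.033,.048)]))
```

```text
-0.0255 [ 0.672  -0.0255  0.0477]
-0.033 [ 0.6685 -0.033   0.053 ]
-0.0255 [ 0.6884 -0.0255  0.0462]
-0.033 [ 0.6847 -0.033   0.0515]
[[360.64125575 197.17874769]
 [360.73010881 196.41168425]]
```

Call:
step_arm(
  moves=[
    [0.5, 0, 0, 0.003, 0],
    [0.5, 0, 0, 0.002, 0],
    [0.5, 0, 0, 0, 0],
  ],
)

```text
t: 20.35
tool_pos: [0.6758, 0.0078, 0.0468]
tool_rot: [-0.018, 3.112, 0.019]
contact_force: [0.5, 0.1, -0.4]
opening: 0.0632
```

```bash
python3 look.py w13
python3 - <<'E'
from h import *
from station import ctrl
p=ctrl.get_image('side'); cv2.imwrite('pics/s13.png',cv2.resize(p['color'][120:240,290:430,::-1],None,fx=5,fy=5,interpolation=2))
E
```

```text
20.35 [0.6758 0.0078 0.0468] jaw yaw err 0.67 tilt [-0.03   0.012 -0.999] open 0.0632 F [ 0.5  0.1 -0.4] q6 -1.6935000219122536
```

View pics/s13.png

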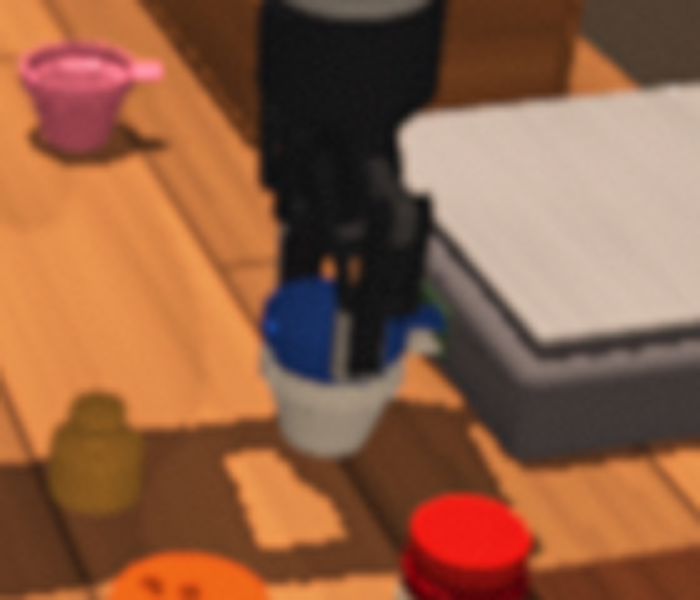

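The blue rim rose while the white cup's base stayed at crop row 455, so it is separating. I'll keep lifting.

Call:
step_arm(
  moves=[
    [0.5, 0, 0, 0.006, 0],
    [0.5, 0, 0, 0.01, 0],
    [0.5, 0, 0, 0.012, 0],
    [0.5, 0, 0, 0.02, 0],
    [0.5, 0, 0, 0.02, 0],
    [0.5, 0, 0, 0.02, 0],
    [0.5, 0, 0, 0, 0],
  ],
)

```text
t: 21.32
tool_pos: [0.6771, 0.0077, 0.1442]
tool_rot: [-0.018, 3.107, 0.018]
contact_force: [0.3, -0.4, -1.1]
opening: 0.0634
```

```bash
python3 look.py w14
python3 - <<'E'
from h import *
from station import ctrl
p=ctrl.get_image('side'); cv2.imwrite('pics/s14.png',cv2.resize(p['color'][120:240,290:430,::-1],None,fx=5,fy=5,interpolation=2))
E
```

```text
21.325 [0.6771 0.0077 0.1442] jaw yaw err 0.67 tilt [-0.035  0.011 -0.999] open 0.0634 F [ 0.3 -0.4 -1.1] q6 -1.6909356018907333
```

View pics/s14.png

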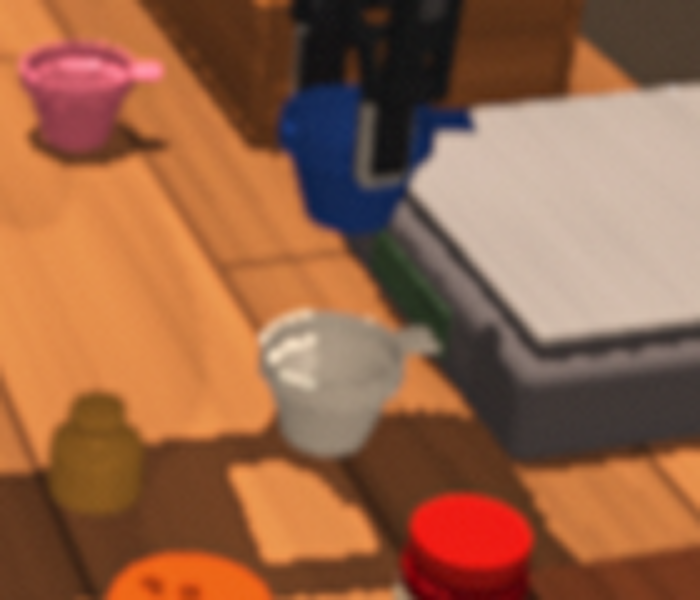

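Call:
step_arm(
  moves=[
    [0.5, -0.025, -0.028, 0, 0.6],
    [0.5, -0.035, -0.04, 0, 0.8],
    [0.5, -0.035, -0.04, 0, 0.8],
    [0.5, -0.035, -0.04, 0, 0.8],
    [0.5, -0.035, -0.04, 0, 0.8],
    [0.5, -0.035, -0.04, 0, 0.8],
    [0.5, -0.03, -0.032, 0, 0.8],
    [0.5, -0.02, -0.025, 0, 0.3],
    [0.5, 0, 0, 0, 0],
    [0.5, 0, 0, 0, 0],
  ],
)

```text
t: 22.68
tool_pos: [0.4101, -0.2799, 0.1275]
tool_rot: [-0.18, 3.125, 0.037]
contact_force: [-0.5, 1.1, -1.5]
opening: 0.0637
```

```bash
python3 look.py w15
```

```text
22.675 [ 0.4101 -0.2799  0.1275] jaw yaw err 6.62 tilt [-0.013  0.023 -1.   ] open 0.0637 F [-0.5  1.1 -1.5] q6 -2.4555775837157268
```

View pics/w15.png

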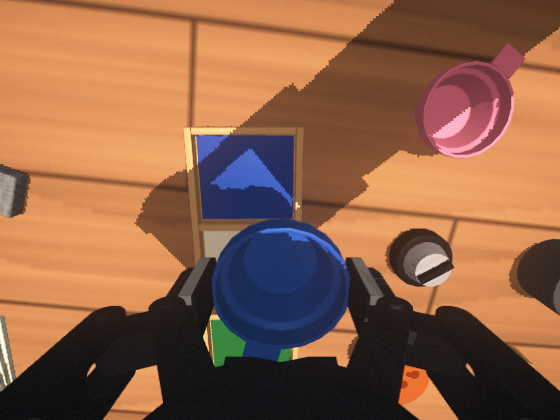

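Run:
```python
from h import *
w=pickle.load(open('w15.pkl','rb'))
P=[at_z(w,uv,.018)[:2] for uv in((184,129),(303,128))]
print(np.round(P,4),np.linalg.norm(P[0]-P[1]))
m=(P[0]+P[1])/2; th=np.radians(6.4); ex=np.array([np.cos(th),np.sin(th)])
for n,x in(('blue',-.085),('white',.002),('green',.087)): print(n,(m+ex*(.129+x)).round(4))
```

```text
[[ 0.3533 -0.3613]
 [ 0.3419 -0.2674]] 0.09456121900131782
blue [ 0.3914 -0.3095]
white [ 0.4778 -0.2998]
green [ 0.5623 -0.2903]
```

Call:
step_arm(
  moves=[
    [0.5, -0.012, -0.018, 0, 0],
    [0.5, -0.006, -0.01, -0.02, 0],
    [0.5, 0, 0, -0.02, 0],
    [0.5, 0, 0, -0.015, 0],
    [0.5, 0, 0, 0, 0],
  ],
)

```text
t: 23.35
tool_pos: [0.3951, -0.3044, 0.0703]
tool_rot: [-0.195, 3.124, 0.039]
contact_force: [-0.1, -0.0, -0.2]
opening: 0.0631
```

Call:
step_arm(
  moves=[
    [0.5, -0.004, -0.005, -0.012, 0],
    [0.5, 0, 0, -0.01, 0],
    [0.5, 0, 0, -0.005, 0],
    [0.5, 0, 0, 0, 0],
  ],
)

```text
t: 23.85
tool_pos: [0.392, -0.3101, 0.0428]
tool_rot: [-0.196, 3.122, 0.036]
contact_force: [0.4, -0.9, -1.6]
opening: 0.0635
```

```bash
python3 look.py w16
```

```text
23.85 [ 0.392  -0.3101  0.0428] jaw yaw err 7.2 tilt [-0.014  0.022 -1.   ] open 0.0635 F [ 0.4 -0.9 -1.6] q6 -2.539827808377603
```

View pics/w16.png

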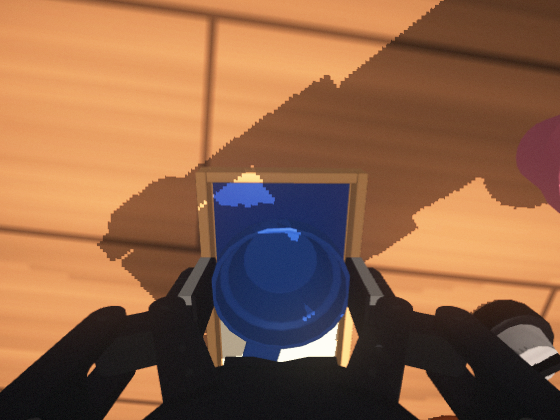

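Centred. Lowering to the floor.

Call:
step_arm(
  moves=[
    [0.5, 0, 0, -0.004, 0],
    [0.5, 0, 0, -0.002, 0],
    [0.5, 0, 0, -0.001, 0],
    [0.5, 0, 0, 0, 0],
  ],
)

```text
t: 24.4
tool_pos: [0.3926, -0.3108, 0.0366]
tool_rot: [-0.196, 3.121, 0.033]
contact_force: [0.6, -0.1, -1.8]
opening: 0.0637
```

Call:
step_arm(
  moves=[
    [0.5, -0.001, 0.001, -0.002, 0],
    [0.5, 0, 0, -0.001, 0],
    [0.5, 0, 0, 0, 0],
  ],
)

```text
t: 24.78
tool_pos: [0.3916, -0.3098, 0.0338]
tool_rot: [-0.196, 3.121, 0.033]
contact_force: [-0.6, 0.0, 0.6]
opening: 0.0633
```

Call:
step_arm(
  moves=[
    [0.8, 0, 0, 0, 0],
    [0.9, 0, 0, 0, 0],
    [1, 0, 0, 0, 0],
    [1, 0, 0, 0, 0],
    [1, 0, 0, 0.03, 0],
    [1, 0, 0, 0.05, 0],
    [1, 0, 0, 0.04, 0],
    [1, 0, 0, 0, 0],
  ],
)

```text
t: 25.78
tool_pos: [0.3912, -0.3094, 0.1572]
tool_rot: [-0.196, 3.121, 0.034]
contact_force: [0.2, -0.4, -0.7]
opening: 0.0855
```

```bash
python3 look.py w17
```

```text
25.775 [ 0.3912 -0.3094  0.1572] jaw yaw err 7.2 tilt [-0.016  0.02  -1.   ] open 0.0855 F [ 0.2 -0.4 -0.7] q6 -2.533833976665215
```

View pics/w17.png

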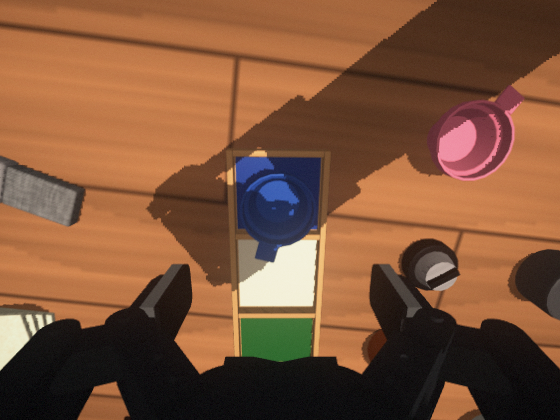

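Call:
step_arm(
  moves=[
    [1, 0.03, 0.03, 0, 0],
    [1, 0.04, 0.04, 0, 0],
    [1, 0.04, 0.04, 0, 0],
    [1, 0.03, 0.03, 0, 0],
    [1, 0.01, 0.01, 0, 0],
    [1, 0, 0, 0, 0],
    [1, 0, 0, 0, 0],
  ],
)

```text
t: 26.7
tool_pos: [0.5375, -0.1525, 0.1431]
tool_rot: [0.19, -3.132, -0.05]
contact_force: [-0.3, -0.9, 0.1]
opening: 0.0854
```

```bash
python3 look.py w18 rust_cheese jam_jar
```

```text
26.7 [ 0.5375 -0.1525  0.1431] jaw yaw err 6.94 tilt [ 0.002  0.032 -0.999] open 0.0854 F [-0.3 -0.9  0.1] q6 -2.1215985881021755
rust_cheese [([239.0, 196.0, 316.0, 273.0], 0.82)]
jam_jar [([239.0, 302.0, 290.0, 362.0], 0.86)]
```

View pics/w18.png

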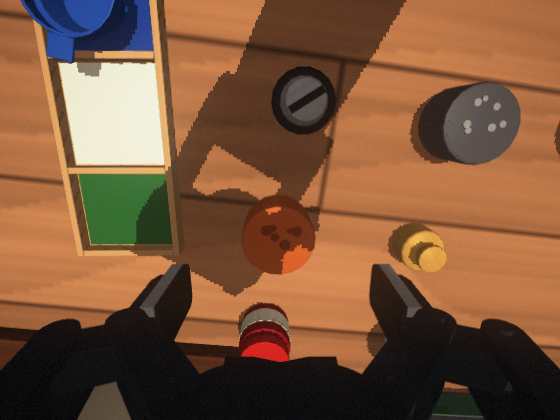

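Run:
```python
from h import *
w=pickle.load(open('w18.pkl','rb')); print(at_z(w,(279,238),.045),at_z(w,(264,357),.06))
```

```text
[ 0.55896852 -0.14836246  0.045     ] [ 0.66918293 -0.14930726  0.06      ]
```

Call:
step_arm(
  moves=[
    [1, 0.022, 0.006, 0, -1],
    [1, 0, 0, -0.03, 0],
    [1, 0, 0, -0.03, 0],
    [1, 0, 0, 0, 0],
  ],
)

```text
t: 27.35
tool_pos: [0.5599, -0.1505, 0.0847]
tool_rot: [-0.152, 3.136, 0.046]
contact_force: [-0.3, 0.4, 0.5]
opening: 0.0853
```

Call:
step_arm(
  moves=[
    [1, 0, 0.002, -0.02, 0],
    [1, 0, 0, -0.02, 0],
    [1, 0, 0, -0.012, 0],
    [1, 0, 0, 0, 0],
  ],
)

```text
t: 27.85
tool_pos: [0.5608, -0.1496, 0.032]
tool_rot: [-0.15, 3.133, 0.044]
contact_force: [0.1, 0.2, 0.9]
opening: 0.0852
```

```bash
python3 look.py w19
python3 - <<'E'
from h import *
w=pickle.load(open('w19.pkl','rb')); a=cv2.imread('pics/w19.png')
for v in((.560,-.1485),):
 for z in(0,.045): cv2.polylines(a,[np.int32(proj(w,circ(*v,z,.032))*8)],True,(255,0,255),1,cv2.LINE_AA,3)
cv2.imwrite('pics/w19.png',a)
E
```

```text
27.85 [ 0.5608 -0.1496  0.032 ] jaw yaw err 5.49 tilt [-0.006  0.028 -1.   ] open 0.0852 F [0.1 0.2 0.9] q6 -2.081383728605364
```

View pics/w19.png

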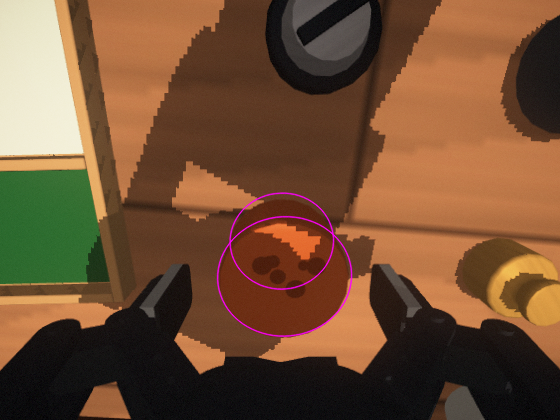

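Call:
step_arm(
  moves=[
    [1, 0, 0.001, -0.011, 0],
    [1, 0, 0, -0.002, 0],
    [1, 0, 0, 0, 0],
    [0, 0, 0, 0, 0],
    [0, 0, 0, 0, 0],
    [0, 0, 0, 0, 0],
    [0, 0, 0, 0, 0],
    [0, 0, 0, 0, 0],
  ],
  newtons=40,
)

```text
t: 28.9
tool_pos: [0.563, -0.1493, 0.0211]
tool_rot: [-0.15, 3.128, 0.04]
contact_force: [1.1, 0.3, -0.4]
opening: 0.0622
```

Call:
step_arm(
  moves=[
    [0, 0, 0, 0.03, 0],
    [0, 0, 0, 0.04, 0],
    [0, 0, 0, 0.02, 0],
    [0, -0.018, -0.033, 0, 0.5],
    [0, -0.024, -0.043, 0, 0.5],
    [0, -0.021, -0.038, 0, 0],
    [0, -0.012, -0.022, 0, 0],
    [0, 0, 0, 0, 0],
    [0, 0, 0, 0, 0],
  ],
)

```text
t: 30.02
tool_pos: [0.4818, -0.2862, 0.1082]
tool_rot: [-0.182, 3.134, 0.048]
contact_force: [1.1, 0.1, -2.2]
opening: 0.0626
```

```bash
python3 look.py w20
```

```text
30.025 [ 0.4818 -0.2862  0.1082] jaw yaw err 6.63 tilt [-0.003  0.03  -1.   ] open 0.0626 F [ 1.1  0.1 -2.2] q6 -2.374480784508217
```

View pics/w20.png

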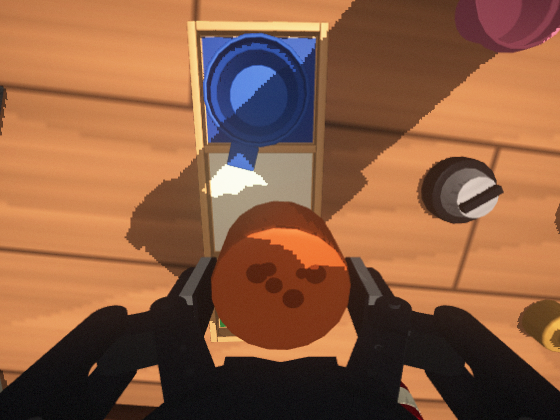

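Call:
step_arm(
  moves=[
    [0, -0.001, -0.013, -0.02, 0],
    [0, 0, 0, -0.02, 0],
    [0, 0, 0, -0.015, 0],
    [0, 0, 0, 0, 0],
  ],
)

```text
t: 30.58
tool_pos: [0.4822, -0.2955, 0.0503]
tool_rot: [-0.189, 3.134, 0.05]
contact_force: [-0.0, -0.3, -2.0]
opening: 0.0627
```

Call:
step_arm(
  moves=[
    [0, -0.002, -0.004, -0.01, 0],
    [0, 0, 0, -0.006, 0],
    [0, 0, 0, -0.002, 0],
    [0, 0, 0, 0, 0],
  ],
)

```text
t: 31.08
tool_pos: [0.481, -0.3, 0.0323]
tool_rot: [-0.19, 3.133, 0.048]
contact_force: [-0.2, 1.1, -1.6]
opening: 0.0627
```

```bash
python3 look.py w21
```

```text
31.075 [ 0.481  -0.3     0.0323] jaw yaw err 6.95 tilt [-0.005  0.03  -1.   ] open 0.0627 F [-0.2  1.1 -1.6] q6 -2.40421225476735
```

View pics/w21.png

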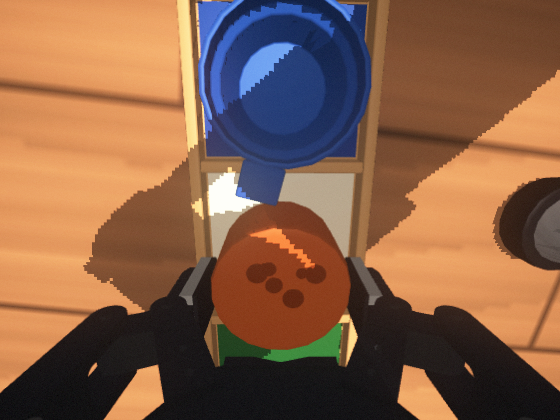

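Call:
step_arm(
  moves=[
    [0, -0.001, 0.001, -0.003, 0],
    [0, 0, 0, -0.002, 0],
    [0, 0, 0, 0, 0],
  ],
)

```text
t: 31.5
tool_pos: [0.4804, -0.2994, 0.0279]
tool_rot: [-0.19, 3.131, 0.046]
contact_force: [-0.8, -0.3, -2.3]
opening: 0.063
```

Call:
step_arm(
  moves=[
    [0, 0, 0, -0.002, 0],
    [0, 0, 0, 0, 0],
  ],
)

```text
t: 31.75
tool_pos: [0.4806, -0.2996, 0.0262]
tool_rot: [-0.19, 3.131, 0.045]
contact_force: [-0.6, 0.3, -1.7]
opening: 0.0627
```

Call:
step_arm(
  moves=[
    [0, 0, 0, -0.0015, 0],
    [0.85, 0, 0, 0, 0],
    [1, 0, 0, 0, 0],
    [1, 0, 0, 0, 0],
    [1, 0, 0, 0.04, 0],
    [1, 0, 0, 0.05, 0],
    [1, 0, 0, 0.03, 0],
    [1, 0.03, 0.025, 0, -0.5],
    [1, 0.04, 0.04, 0, -0.5],
    [1, 0.04, 0.04, 0, -0.5],
    [1, 0.035, 0.03, 0, 0],
    [1, 0, 0, 0, 0],
    [1, 0, 0, 0, 0],
  ],
)

```text
t: 33.38
tool_pos: [0.6292, -0.1611, 0.1501]
tool_rot: [-0.144, 3.131, 0.043]
contact_force: [-0.6, -0.5, 0.8]
opening: 0.0857
```

```bash
python3 look.py w22 jam_jar
```

```text
33.375 [ 0.6292 -0.1611  0.1501] jaw yaw err 5.26 tilt [-0.008  0.027 -1.   ] open 0.0857 F [-0.6 -0.5  0.8] q6 -2.0459613144138444
jam_jar [([262.0, 219.0, 314.0, 290.0], 0.82)]
```

View pics/w22.png

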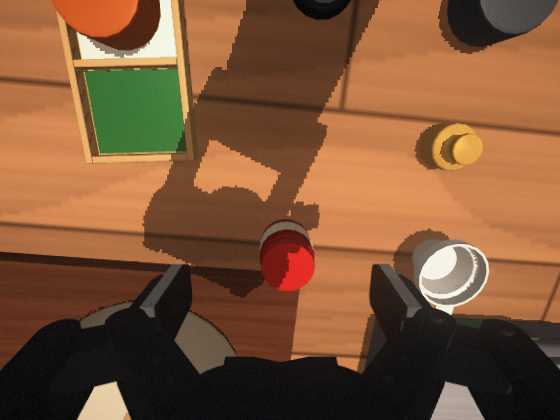

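Run:
```python
from h import *
w=pickle.load(open('w22.pkl','rb')); print(at_z(w,(287.5,261.5),.06),[at_z(w,(250,260),z) for z in(0,.02)])
```

```text
[ 0.66931882 -0.14943029  0.06      ] [array([ 0.70008684, -0.18315308,  0.        ]), array([ 0.69018174, -0.18240617,  0.02      ])]
```

Call:
step_arm(
  moves=[
    [1, 0.03, 0.008, 0, -1],
    [1, 0.01, 0.004, 0, 0],
    [1, 0, 0, -0.03, 0],
    [1, 0, 0, -0.03, 0],
    [1, 0, 0, 0, 0],
  ],
)

```text
t: 34.1
tool_pos: [0.6665, -0.1542, 0.0898]
tool_rot: [-0.104, 3.133, 0.041]
contact_force: [0.3, 0.2, -0.6]
opening: 0.0856
```

Call:
step_arm(
  moves=[
    [1, 0.005, 0.006, 0, 0],
    [1, 0, 0, -0.015, 0],
    [1, 0, 0, 0, 0],
  ],
)

```text
t: 34.48
tool_pos: [0.6729, -0.1491, 0.0776]
tool_rot: [-0.103, 3.129, 0.039]
contact_force: [-0.9, -0.1, 0.0]
opening: 0.0853
```

```bash
python3 look.py w23
python3 - <<'E'
from h import *
w=pickle.load(open('w23.pkl','rb')); a=cv2.imread('pics/w23.png')
cv2.polylines(a,[np.int32(proj(w,circ(.672,-.148,.06,.023))*8)],True,(255,255,255),1,cv2.LINE_AA,3)
cv2.imwrite('pics/w23.png',a)
E
```

```text
34.475 [ 0.6729 -0.1491  0.0776] jaw yaw err 3.79 tilt [-0.011  0.024 -1.   ] open 0.0853 F [-0.9 -0.1  0. ] q6 -1.9825906712535533
```

View pics/w23.png

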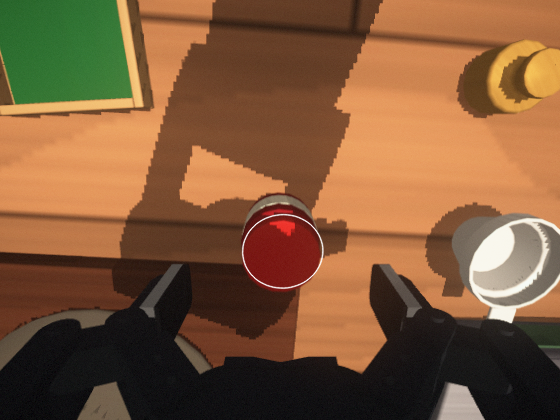

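Call:
step_arm(
  moves=[
    [1, -0.001, 0.001, -0.02, 0],
    [1, 0, 0, -0.02, 0],
    [1, 0, 0, -0.01, 0],
    [1, 0, 0, 0, 0],
  ],
)

```text
t: 35.02
tool_pos: [0.6721, -0.1481, 0.0248]
tool_rot: [-0.103, 3.128, 0.038]
contact_force: [0.2, -0.2, -1.1]
opening: 0.0857
```

Call:
step_arm(
  moves=[
    [1, 0, 0, -0.002, 0],
    [0, 0, 0, 0, 0],
    [0, 0, 0, 0, 0],
    [0, 0, 0, 0, 0],
    [0, 0, 0, 0, 0],
    [0, 0, 0, 0, 0],
  ],
)

```text
t: 35.78
tool_pos: [0.6732, -0.1485, 0.0242]
tool_rot: [-0.103, 3.126, 0.036]
contact_force: [-0.1, -0.1, -0.3]
opening: 0.0485
```

Call:
step_arm(
  moves=[
    [0, 0, 0, 0.03, 0],
    [0, 0, 0, 0.05, 0],
    [0, 0, 0, 0.02, 0],
    [0, -0.024, -0.031, 0, 0.6],
    [0, -0.031, -0.04, 0, 0.6],
    [0, -0.028, -0.036, 0, 0.6],
    [0, -0.015, -0.02, 0, 0.6],
    [0, 0, 0, 0, 0],
    [0, 0, 0, 0, 0],
  ],
)

```text
t: 36.9
tool_pos: [0.5673, -0.2756, 0.1179]
tool_rot: [-0.174, 3.134, 0.046]
contact_force: [-0.1, -0.0, -1.6]
opening: 0.0486
```

```bash
python3 look.py w24
```

```text
36.9 [ 0.5673 -0.2756  0.1179] jaw yaw err 6.34 tilt [-0.004  0.029 -1.   ] open 0.0486 F [-0.1 -0.  -1.6] q6 -2.2696787811355508
```

View pics/w24.png

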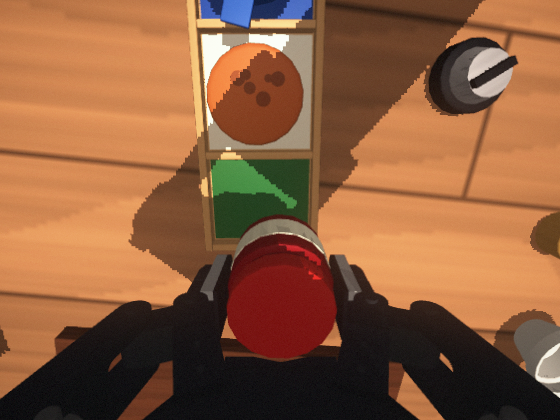

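Call:
step_arm(
  moves=[
    [0, -0.004, -0.014, -0.02, 0],
    [0, 0, 0, -0.025, 0],
    [0, 0, 0, -0.015, 0],
    [0, 0, 0, 0, 0],
  ],
)

```text
t: 37.45
tool_pos: [0.5632, -0.2888, 0.0522]
tool_rot: [0.18, -3.136, -0.048]
contact_force: [0.9, 0.1, -2.3]
opening: 0.0487
```

Call:
step_arm(
  moves=[
    [0, -0.001, -0.002, -0.01, 0],
    [0, 0, 0, -0.006, 0],
    [0, 0, 0, -0.002, 0],
    [0, 0, 0, 0, 0],
  ],
)

```text
t: 37.95
tool_pos: [0.5633, -0.2917, 0.0346]
tool_rot: [-0.18, 3.134, 0.045]
contact_force: [-0.5, -0.1, -1.6]
opening: 0.0483
```

```bash
python3 look.py w25
```

```text
37.95 [ 0.5633 -0.2917  0.0346] jaw yaw err 6.59 tilt [-0.003  0.028 -1.   ] open 0.0483 F [-0.5 -0.1 -1.6] q6 -2.301478140788551
```

View pics/w25.png

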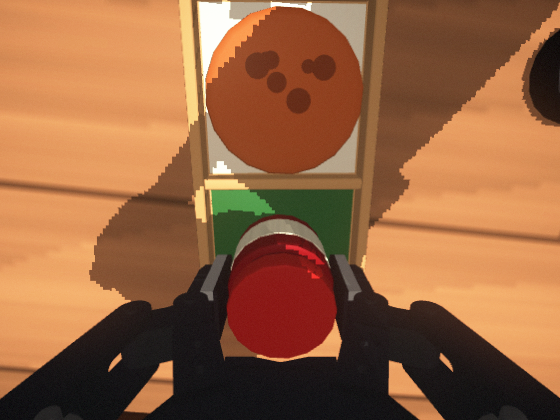

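Call:
step_arm(
  moves=[
    [0, 0, 0.001, -0.003, 0],
    [0, 0, 0, -0.001, 0],
    [0, 0, 0, 0, 0],
  ],
)

```text
t: 38.38
tool_pos: [0.5639, -0.2909, 0.0315]
tool_rot: [-0.181, 3.133, 0.043]
contact_force: [-0.6, 0.3, -2.1]
opening: 0.0486
```

Call:
step_arm(
  moves=[
    [0, 0, 0, -0.002, 0],
    [0, 0, 0, -0.001, 0],
    [0, 0, 0, 0, 0],
  ],
)

```text
t: 38.75
tool_pos: [0.5643, -0.2911, 0.0294]
tool_rot: [-0.181, 3.132, 0.042]
contact_force: [0.3, 0.6, -1.9]
opening: 0.0486
```

Call:
step_arm(
  moves=[
    [0, 0, 0, -0.0015, 0],
    [0.7, 0, 0, 0, 0],
    [1, 0, 0, 0, 0],
    [1, 0, 0, 0, 0],
    [1, 0, 0, 0.04, 0],
    [1, 0, 0, 0.05, 0],
    [1, 0, 0, 0.04, 0],
    [1, -0.05, 0.04, 0.02, 0],
    [1, -0.05, 0.05, 0, 0],
    [1, -0.03, 0.04, 0, 0],
    [1, 0, 0.05, 0, 0],
    [1, 0, 0.05, 0, 0],
    [1, 0, 0, 0, 0],
    [1, 0, 0, 0, 0],
  ],
)

```text
t: 40.5
tool_pos: [0.4382, -0.0632, 0.181]
tool_rot: [-0.178, 3.127, 0.039]
contact_force: [-0.3, -0.4, 0.6]
opening: 0.0858
```

```bash
python3 look.py w26
python3 - <<'E'
from h import *
from station import ctrl
for n in('top','side'):
  p=ctrl.get_image(n); pickle.dump(p,open(n+'26.pkl','wb'))
  c=p['color'][:,:,::-1]; c=c[90:330,90:470] if n=='top' else c[110:390,150:430]
  cv2.imwrite(f'pics/{n}26.png',cv2.resize(c,None,fx=2.1,fy=2.1,interpolation=2))
E
```

```text
40.5 [ 0.4382 -0.0632  0.181 ] jaw yaw err 6.51 tilt [-0.01   0.024 -1.   ] open 0.0858 F [-0.3 -0.4  0.6] q6 -2.016444860316536
```

View pics/top26.png

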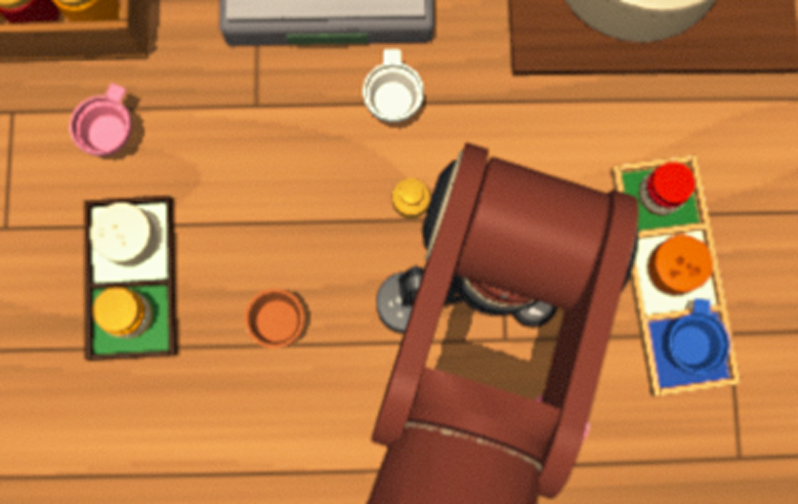

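View pics/side26.png

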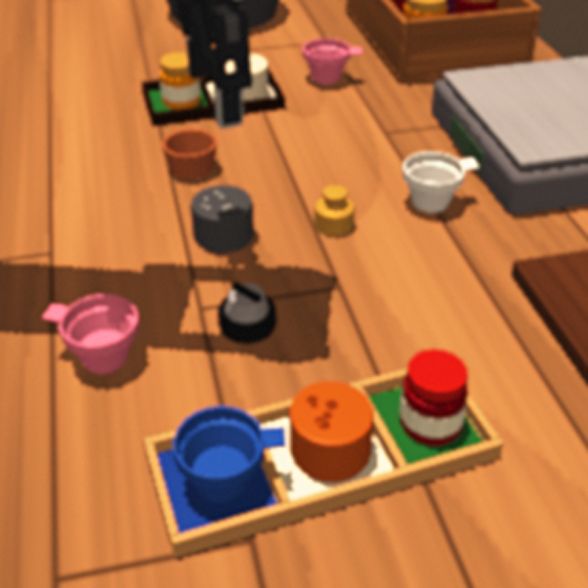

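All five are placed, and the white cup and grey cheese haven't moved. I'll check positions numerically with an overlay.

Run:
```python
from h import *
T=pickle.load(open('top26.pkl','rb'));S=pickle.load(open('side26.pkl','rb'))
it=[(.5233,.3009,.032,.045),(.4384,.2976,.023,.06),(.3914,-.3095,.033,.046),(.4778,-.2998,.032,.045),(.5623,-.2903,.023,.06)]
for n,p,(y0,y1,x0,x1) in(('t',T,(150,290,120,450)),('s',S,(120,400,200,420))):
  f=2.4 if n=='t' else 2.1
  a=cv2.resize(p['color'][y0:y1,x0:x1,::-1],None,fx=f,fy=f,interpolation=2)
  for x,y,r,h in it:
    for z in(.005+h,): cv2.polylines(a,[np.int32((proj(p,circ(x,y,z,r))-[x0,y0])*f)],True,(255,0,255),1,cv2.LINE_AA)
  cv2.imwrite(f'pics/{n}27.png',a)
```

```text
(no output)
```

View pics/t27.png

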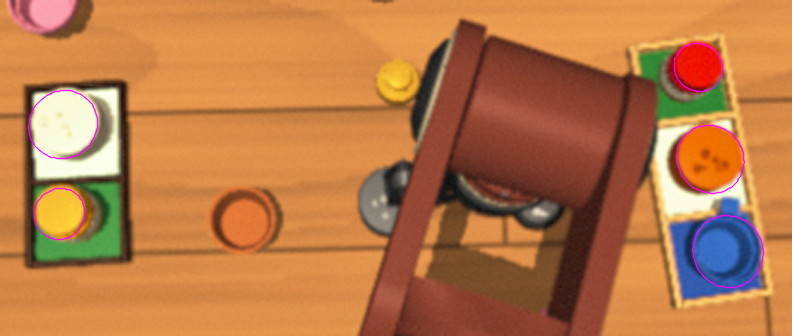

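View pics/s27.png

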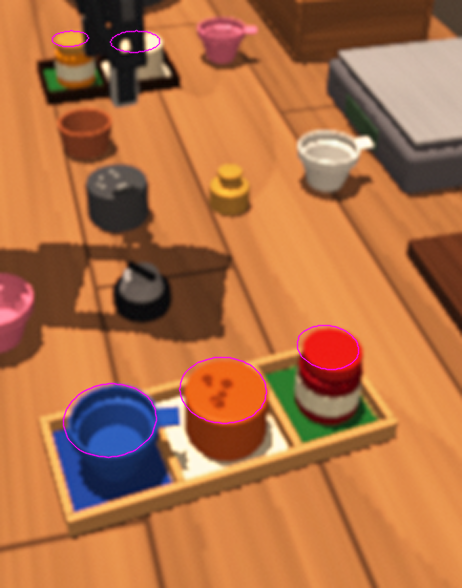

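```bash
python3 -c "
from station import ctrl
print(ctrl.finish_job())"
```

```text
the job is handed in; nothing more can be done
None
```

I made up both trays and handed the job in at about 41 s of the 128 s allowed. It reported no verdict.

- **Dark tray:** the white cheese is on the white liner and the honey jar is on the green.
- **Pale tray:** the rust cheese is on the white liner, the jam jar is on the green and the blue cup is on the blue.
- **Blue cup lift:** I gripped the collar and raised it about 4 mm first. The side picture showed the white cup staying on the table, so I lifted it straight out.

**Last checks:** overlays of the compartment centres on the last top and side pictures put all five things within a few millimetres, upright and on the tray floors. In the side picture the gripper hides part of the white cheese, so that one rests on the top and earlier wrist pictures. The white cup and grey cheese look unmoved, though I checked those only by eye. The gripper was open and clear at z = 0.18 m.

**Disagreements:**
- The two cups' tabs were next to each other, not across from each other as the listing said. The grip was clear of both.
- The cameras differed by 3–6 mm on the two jars, so I steered by what lay between the fingers.
- The tool drifted up to about 0.03 rad off vertical. The grips and placings showed no harm from it.

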